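# Sugar for two with the tongs

## Robot

A 7-joint arm with a two-finger parallel gripper is mounted at the origin on the work surface. World frame = base frame: x ahead of the robot, y to its left, z up, the work surface at z = 0. Lengths are in m, angles in rad, forces in N, time in s.
With the tool pointing down it reaches from about 0.35 to 0.775 m from the base axis. Payload 3.1 kg.
Tool frame: the origin (TCP) lies midway between the tips of the shut fingers; the grasp point (between the pads) lies 19 mm behind it; z points along the fingers, y is the line along which they close (so a half turn about z gives the same grasp; the last joint's range is limited). The gripper opens to 85 mm and grips with 20 to 120 N. Pads are 22 mm wide; open, the fingers measure 114 mm over their backs; the gripper's body (76 mm by 85 mm) begins 54 mm behind the grasp point. The pads swing forward as they close: fully open they stand 13 mm farther back than shut.
Start: joints at [1.097, 0.311, 0.014, 1.512, -0.004, 1.319, -0.027], TCP at [0.23, -0.5, 0.231] pointing down, gripper open.
Joint ranges: [-2.7, 2.7], [-0.3, 1.91], [-1.27, 1.3], [0.12, 2.57], [-1.44, 4.58], [0.2, 2.03], [-3.05, 3.05]. Speed limits (rad/s): [2.79, 2.79, 3.14, 3.14, 3.14, 3.14, 3.14].

## Interface

Orientations are given as a unit quaternion [w, x, y, z].
In Python, from rig import status, read_camera, camera_model, job gives the robot as it stands. The module is installed in compiled form; this text tells all that it offers.
- The arm moves only by the tool carry_out, never from a script. Its argument "commands" is a list of rows, each an object with "xyz": the shift along the tool's x, y, z in cm, a list of three; "spin": the turn about the tool's z in degrees; "hand": the finger opening in cm, from 0 to 8.54. A call has 1 to 20 rows; each row shifts and turns the commanded pose from where the row before left it, along the tool's axes as they then stand; what a row does not reach is not made up. A row lasts 1/10 s, in which the tool goes at most 50 mm and 8.59 degrees, less where a joint would pass 70% of its speed; a pose out of reach is approached as far as the arm can. A call is refused whole if a number of a shift passes 5 or a number of a turn 8.59, either way. A call with a gripper value outside its range is refused whole. The fingers move at their own pace and stop on an object; "force" is the grip in N (left out, the last holds). Time passes only in rows, so rows that do not move let the fingers close. It gives the time, the measured TCP pose, the force, the opening and the grip force at its end, in the units of the state.
- status.state(): the state, without advancing time (a new reading comes with each control period).
- read_camera(name): name is "scene" or "top" or "wrist"; returns the picture (400x640x3 uint8, red, green, blue); there is no depth.
- camera_model(name): a dict with "intrinsics" (3x3 intrinsics, pixels), "k1" (the pictures are not rectified: a ray, as slopes to the right and down, at radius r is drawn at 1 + k1 r^2 times it, then the intrinsics apply), "R" (3x3) and "t" (3): a world point X has camera coordinates R X + t. Camera axes: x right, y down, z forward; pixel columns grow to the right and rows downward; lengths in m; the calibration is good to about 2 mm. A picture is of the moment at which its call begins: read the wrist's pose just before it. camera_model takes no time and is no camera call; for the wrist camera it gives the pose at the moment of the call.
- job.job_done(): hands the job in; it is judged then, once.
The state is a dict: "t": time; "qpos": joint angles; "dq": joint speeds; "tau": joint torques, N m; "tcp_pos": TCP position; "tool_rot": TCP orientation; "ft_force": force on the tool from outside, world axes, zero at the start; "wrist_torque": the same for the moment, N m; "grip_width": opening from 0.0 (shut) to 1.0 (fully open); "grip_force": force on a finger pad.
Only numpy, scipy, OpenCV 4.12 (cv2) and the standard library are available. Lean on these libraries where they do the work, as an engineer would, in place of code of your own. Each camera call takes 0.05 s, during which the arm holds its last target. There are 200 camera calls.

## Task

Take the steel sugar tongs from their rest and use them to put one sugar lump from the bowl into each of the two amber cups, lowering each lump into its cup before letting go rather than dropping it in, and leaving the third lump in the bowl. Do not touch the sugar with the gripper's fingers, and leave the bowl, the cups and everything else on the counter standing where they are. Then lay the tongs back flat on their rest, along it, and let go.

Things in the scene. Friction and masses are not known exactly. Their poses are not given: they have to be found in the camera images.
- tongs: Sprung steel sugar tongs, 72 g, lying on their rest. Origin: middle of the bow (joined end) on the underside; x along them to the tips, z up as they lie; the arms open and close equally along y. Each arm: a strip 4 mm thick, 16 mm high (z 0 to 16 mm; 11 mm high beyond x = 110 mm), hinged at x = 0, y = +-13 mm. They reach from x = -15 to 183 mm. Mass varies by -20 to +30 %.
- tongs_grip (a point): Point on the tongs' middle plane at x = 78 mm, z = 8 mm: where to hold them, 2 mm from their centre of mass. Over the outside of the arms here: 43 mm open at rest; 35 mm leaves 32 mm between the tips; at 30 mm the arms are parallel and grip a lump. The spring pushes each arm out with about 7 N here, so they stay in the gripper while held part open. Axes as tongs.
- tongs_tips (a point): Point midway between the two round tip pads, x = 175 mm, z = 8 mm (97 mm beyond tongs_grip). The pads are 16 mm discs, 5 mm thick, square to y, so they hold at any pitch of the tongs; 50 mm apart inside when open, 20 mm when gripping a lump. Axes as tongs.
- tongs_left (a joint): Closing angle (rad) of the tongs' left arm; the right one always equals it: 0 open, 0.085 arms parallel with the tips 20 mm apart, 0.135 stop.
- rest: Fixed white ceramic tong rest: a flat plate 200 x 90 x 5 mm with a bar 14 mm wide across each end (at x = -70 and +70 mm, over the full 90 mm), whose tops are 16 mm above the counter. Origin: centre of the underside; x along its length, z up. The tongs lie lengthwise on the bars, tongs_grip about over the middle.
- bowl: Low white ceramic sugar bowl, 0.4 kg, round: 128 mm across and 40 mm high, wall 4 mm, inner floor 6 mm above the counter and about 100 mm across. Origin: centre of the underside. It and the two cups stand in a row in any order.
- lump1_center (a point): Lump 1 of the three sugar lumps: a 20 mm cube of tan demerara sugar, about 10 g, standing at a random yaw on the bowl's floor, at least 36 mm from the next one's centre. This point is its centre; its axes are square to its faces.
- lump2_center (a point): Lump 2 of the three sugar lumps: a 20 mm cube of tan demerara sugar, about 10 g, standing at a random yaw on the bowl's floor, at least 36 mm from the next one's centre. This point is its centre; its axes are square to its faces.
- lump3_center (a point): Lump 3 of the three sugar lumps: a 20 mm cube of tan demerara sugar, about 10 g, standing at a random yaw on the bowl's floor, at least 36 mm from the next one's centre. This point is its centre; its axes are square to its faces.
- lump1: Lump 1 (see lump1_center). Origin: centre of its underside as it stands at the start.
- lump2: Lump 2 (see lump2_center). Origin: centre of its underside as it stands at the start.
- lump3: Lump 3 (see lump3_center). Origin: centre of its underside as it stands at the start.
- cup1: Handleless amber glass tea cup, empty, 0.2 kg, round: 90 mm across the rim and 52 mm high, wall 4 mm, 60 mm across the foot, inner floor 5 mm above the counter. Origin: centre of the underside, z up; its yaw means nothing.
- cup2: Handleless amber glass tea cup, empty, 0.2 kg, round: 90 mm across the rim and 52 mm high, wall 4 mm, 60 mm across the foot, inner floor 5 mm above the counter. Origin: centre of the underside, z up; its yaw means nothing.
- spoon: Loose steel teaspoon, 140 mm long, lying crosswise on the counter near the robot. Bystander. Origin: near its middle, on the underside.
- creamer: Loose white ceramic milk jug, 75 mm high, 72 mm across, with a handle on its +y side reaching 62 mm from the axis. Bystander. Origin: centre of the underside.
- honey: Loose closed jar of amber glass, 64 mm across, 85 mm high, at the back. Bystander. Origin: centre of the underside.
- tea_tin: Loose round steel tea tin, 75 mm across, 110 mm high, at the back. Bystander. Origin: centre of the underside.
- teapot: Loose glass teapot, 132 mm across, 130 mm high, spout to its -y and handle to its +y, each reaching about 105 mm from the axis, to the robot's left. Bystander. A cream kettle is fixed beyond it, a white milk frother (176 mm high) and a toaster at the counter's right end. Origin: centre of the underside.
Mind the look-alikes: they are no part of the job. Leave any blue look-alike of the tongs alone. Leave any blue look-alike of the cup1 alone.

How it is judged:
By the outcome, as a careful person would: the job done as asked, in the order asked, and still so for the second after the job is handed in, with the robot touching nothing.
It also fails if it takes over 58 s, if anything falls off the work surface, if the arm or the gripper's body presses on something with over 40 N, if the wrist force passes 120 N, or if a joint passes its speed limit or range.

## Working session

There is one attempt and no reset: what is moved stays moved. The work goes in short steps, Python scripts to look and compute and a tool call to move; the robot and the scene stay as the last step left them, time stands still between calls to the robot, and variables do not carry over. Pictures are saved under pics/ and viewed, at most 10 in all, crops included, and the job is handed in when it is done.

Besides the shell and the picture viewer there is one more tool, called after "Emit:" as a command line: name --argument value ..., lists and objects as JSON in quotes. carry_out: Moves the arm, as the interface text tells. Its arguments: {"type":"object","properties":{"commands":{"type":"array"},"force":{"type":"number"}},"required":["commands"]}

```bash
ls; mkdir -p pics
python3 - <<'E'
from rig import status, read_camera, camera_model
import cv2,numpy as np
s=status.state();print({k:np.round(v,3).tolist() for k,v in s.items()})
for n in("top","scene"):
    m=camera_model(n);print(n,{k:np.round(v,4).tolist() for k,v in m.items()})
    im=read_camera(n);cv2.imwrite(f"pics/{n}0.png",im[:,:,::-1])
E
```

```text
pics
{'t': 0.0, 'qpos': [1.097, 0.312, 0.014, 1.513, -0.004, 1.319, -0.027], 'dq': [-0.002, -0.0, 0.001, -0.001, 0.001, -0.001, -0.001], 'tau': [-0.0, -37.991, 0.146, -23.059, 0.012, 0.014, 0.0], 'tcp_pos': [0.23, -0.499, 0.23], 'tool_rot': [-0.001, 0.977, 0.214, -0.0], 'ft_force': [0.251, -0.239, 0.008], 'wrist_torque': [-0.03, 0.025, 0.021], 'grip_force': 0.0, 'grip_width': 0.999}
top {'intrinsics': [[361.3172, 0.0, 316.1724], [0.0, 361.3172, 203.1196], [0.0, 0.0, 1.0]], 'k1': -0.0233, 'R': [[-0.0106, -0.9996, -0.0259], [-0.9936, 0.0134, -0.1118], [0.1121, 0.0246, -0.9934]], 't': [0.1025, 0.5077, 1.0272]}
scene {'intrinsics': [[379.1415, 0.0, 321.4739], [0.0, 379.1415, 205.1534], [0.0, 0.0, 1.0]], 'k1': -0.0307, 'R': [[0.7138, 0.7003, 0.0126], [0.5531, -0.5526, -0.6235], [-0.4297, 0.452, -0.7817]], 't': [-0.4148, -0.1992, 1.3667]}
```

View pics/top0.png

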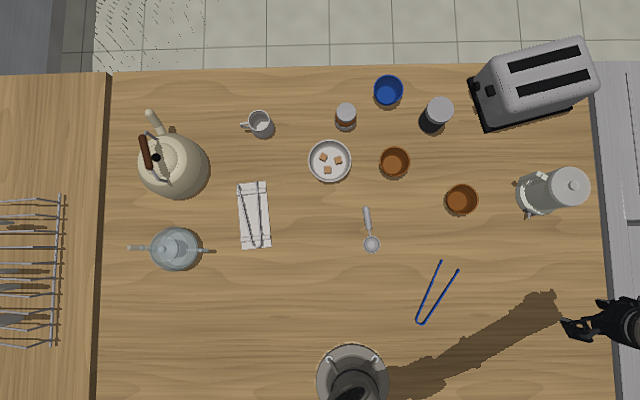

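View pics/scene0.png

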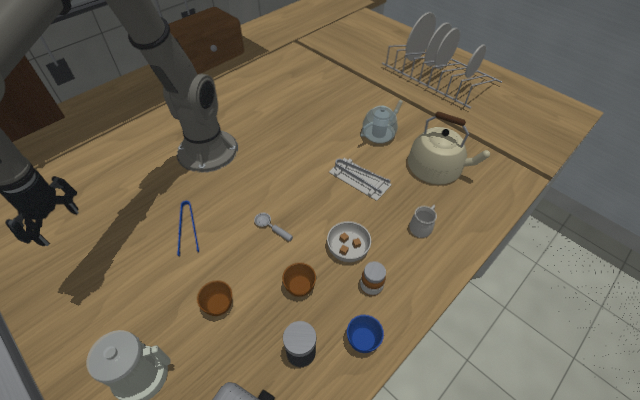

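The top view shows the steel tongs on the white rest at (255,215) and the blue look-alike tongs at (437,290). The bowl with 3 lumps is at (330,160). The amber cups are at (394,162) and (461,199), and the blue cup is at (388,90). The honey jar at (346,116) is also amber but closed. My picks are the steel tongs on the rest and the two open amber cups; next I check them in one close crop.

```bash
cat > h.py <<'E'
from rig import status, read_camera, camera_model
import cv2,numpy as np
from scipy.spatial.transform import Rotation as Ro
def ray(m,uv,z):
    "pixels -> world points on plane z"
    uv=np.array(uv,float).reshape(-1,1,2)
    p=cv2.undistortPoints(uv,np.array(m["intrinsics"]),np.array([m["k1"],0,0,0,0.]),).reshape(-1,2)
    R=np.array(m["R"]);t=np.array(m["t"]);c=-R.T@t
    d=np.c_[p,np.ones(len(p))]@R
    return c+d*((z-c[2])/d[:,2])[:,None]
def proj(m,X):
    R=np.array(m["R"]);p,_=cv2.projectPoints(np.array(X,float).reshape(-1,1,3),cv2.Rodrigues(R)[0],np.array(m["t"]),np.array(m["intrinsics"]),np.array([m["k1"],0,0,0,0.]))
    return p.reshape(-1,2)
def blobs(mask,amin):
    n,l,s,c=cv2.connectedComponentsWithStats(mask.astype(np.uint8))
    return [(s[i,4],s[i,:4],c[i],(l==i).astype(np.uint8)) for i in range(1,n) if s[i,4]>=amin]
def tool():
    s=status.state();q=s["tool_rot"];return np.array(s["tcp_pos"]),Ro.from_quat([q[1],q[2],q[3],q[0]]),s
E
python3 - <<'E'
from h import *
im=read_camera("top");m=camera_model("top")
hsv=cv2.cvtColor(im,cv2.COLOR_RGB2HSV)
a=im[135:215,290:490];
b=im[170:260,225:285]
c=np.zeros((560,800,3),np.uint8)
a=cv2.resize(im[135:195,300:360],None,fx=6.5,fy=6.5,interpolation=cv2.INTER_CUBIC);b=cv2.resize(im[175:255,230:280],None,fx=7,fy=7,interpolation=cv2.INTER_CUBIC)
c[:390,:390]=a;c[:560,400:750]=b
cv2.imwrite("pics/crop.png",c[:,:,::-1])
sat=hsv[...,1];H=hsv[...,0];V=hsv[...,2]
for A,bx,ct,_ in blobs((sat>170)&(H<20)&(V>60),100): print("amber",A,bx,ct,ray(m,ct,.03).round(4))
w=(sat<50)&(V>120)
for A,bx,ct,k in blobs(w,300):
    if bx[0]>220 and bx[0]<400 and 100<ct[1]<260:
        cn=max(cv2.findContours(k,0,2)[0],key=cv2.contourArea); print("white",A,bx,ct,cv2.minAreaRect(cn),cv2.minEnclosingCircle(cn))
sub=np.zeros(w.shape,bool);sub[140:182,308:352]=1
for A,bx,ct,k in blobs(sub&(sat>70)&(H<25)&(V>60),15): print("lump",A,bx,ct,im[int(ct[1]),int(ct[0])],ray(m,ct,.02).round(4))
E
```

```text
amber 419 [380 147  30  29] [395.8424821  159.67064439] [[ 0.6348 -0.1402  0.03  ]]
amber 718 [447 184  30  30] [461.71587744 198.82451253] [[ 0.5158 -0.3273  0.03  ]]
white 1134 [308 139  44  43] [329.5978836  161.51146384] ((329.0000305175781, 160.00003051757812), (42.42640686035156, 42.42640686035156), 45.0) ((329.21807861328125, 160.0203399658203), 21.804040908813477)
white 1818 [236 181  36  69] [253.22112211 214.89713971] ((253.02870178222656, 214.81558227539062), (66.99644470214844, 30.51054573059082), 84.80557250976562) ((253.5, 215.0), 35.89229965209961)
white 370 [363 206  18  48] [369.72432432 233.85135135] ((371.5, 229.5), (47.0, 17.0), 90.0) ((367.5, 229.5), 23.759307861328125)
lump 75 [308 140  13  14] [311.42666667 143.82666667] [161 136  98] [[0.6899 0.109  0.02  ]]
lump 91 [338 140  14  17] [347.37362637 144.52747253] [154 129  93] [[0.6858 0.001  0.02  ]]
lump 42 [319 153   8   8] [322.97619048 156.57142857] [162 126  88] [[0.6501 0.0748 0.02  ]]
lump 46 [334 156   8   8] [337.56521739 159.69565217] [163 127  88] [[0.6398 0.0313 0.02  ]]
lump 102 [336 162  16  20] [347.01960784 176.15686275] [113  93  65] [[0.5894 0.0041 0.02  ]]
lump 87 [308 167  15  15] [311.96551724 177.05747126] [151 126  91] [[0.5883 0.1084 0.02  ]]
lump 47 [324 166   7   7] [327.         169.12765957] [164 129  91] [[0.6116 0.0633 0.02  ]]
```

View pics/crop.png

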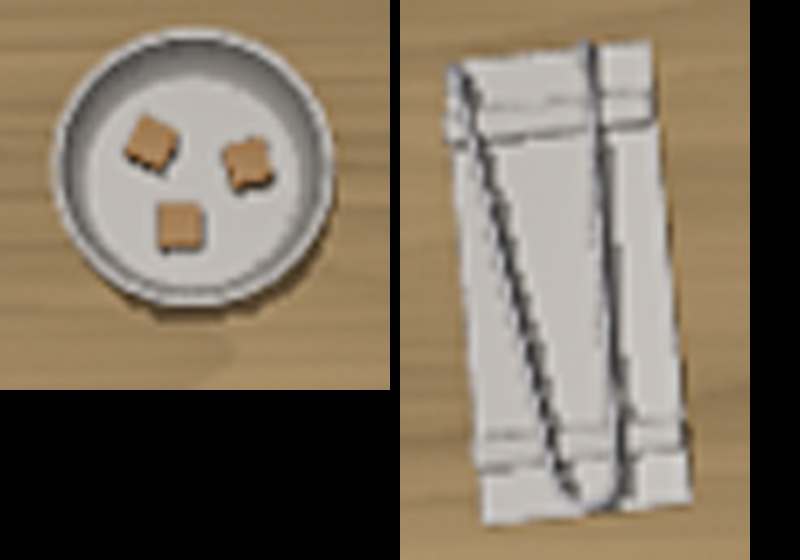

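Run:
```python
from h import *
T=read_camera("top");S=read_camera("scene")
c=np.zeros((600,800,3),np.uint8)
def put(im,x0,y0,w,h,f,X,Y): c[Y:Y+h*f,X:X+w*f]=cv2.resize(im[y0:y0+h,x0:x0+w],None,fx=f,fy=f,interpolation=cv2.INTER_CUBIC)
put(T,505,155,90,70,4,0,0);put(S,80,325,100,75,4,0,290)
put(T,130,105,90,100,3,410,0);put(S,400,105,95,85,3,410,310)
cv2.imwrite("pics/tall.png",c[:,:,::-1])
```

```text
(no output)
```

View pics/tall.png

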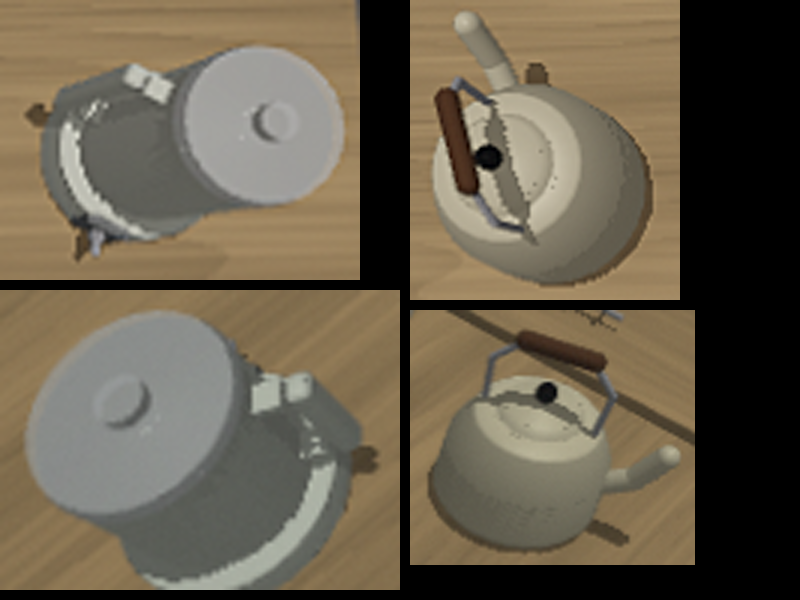

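The crop shows the frother's flat round lid centred near top px (571,186), with a small knob. Its handle is on the side at about px (541,175). With the tool fixed vertical, the tongs have to be pitched in the grip, and pressing their bow on this fixed lid can do that.

Run:
```python
from h import *
m=camera_model("top");s=camera_model("scene")
def P(n,uv,z,c=m): print(n,ray(c,uv,z).round(4).tolist())
P("bow",(257.9,247.1),.030);P("tipL",(237.9,185),.030);P("tipR",(256.9,181.4),.030)
P("rest",(253.1,214.9),.01)
P("bowl",(329.2,160.0),.04)
for z in(.15,.165,.176):
    P("lid",[(571,186),(551,186),(591,186),(571,206)],z);P("lid scene",[(80+131/4,325+122/4)],z,s)
P("knob",[(505+272/4,155+120/4)],.176);P("knob s",[(80+122/4,325+110/4)],.176,s)
P("handle",[(505+150/4,155+80/4),(505+35/4,155+115/4)],.1)
P("kettle knob",[(130+78/3,105+157/3)],.18);P("kknob s",[(400+136/3,105+82/3)],.18,s)
P("tin",(440,105),.11);P("cups",[(394.5,162),(461,199.5)],.05)
# cups by scene circle
S=read_camera("scene");h=cv2.cvtColor(S,cv2.COLOR_RGB2HSV)
for A,bx,ct,k in blobs((h[...,1]>170)&(h[...,0]<20)&(h[...,2]>50),100): print(A,bx,ct.round(1),ray(s,[(bx[0]+bx[2]/2,bx[1]+13)],.05).round(3))
print("near edge of lid extents")
```

```text
bow [[0.3829, 0.2668, 0.03]]
tipL [[0.5661, 0.3277, 0.03]]
tipR [[0.576, 0.2712, 0.03]]
rest [[0.4783, 0.2856, 0.01]]
bowl [[0.6346, 0.0566, 0.04]]
lid [[0.531, -0.5666, 0.15], [0.5317, -0.5146, 0.15], [0.5304, -0.6187, 0.15], [0.4791, -0.5619, 0.15]]
lid scene [[0.5276, -0.5616, 0.15]]
lid [[0.5288, -0.5563, 0.165], [0.5295, -0.5052, 0.165], [0.5281, -0.6076, 0.165], [0.4776, -0.5517, 0.165]]
lid scene [[0.5364, -0.5592, 0.165]]
lid [[0.5271, -0.5488, 0.176], [0.5278, -0.4982, 0.176], [0.5265, -0.5995, 0.176], [0.4766, -0.5442, 0.176]]
lid scene [[0.5428, -0.5575, 0.176]]
knob [[0.5296, -0.5541, 0.176]]
knob s [[0.5341, -0.5579, 0.176]]
handle [[0.57, -0.5253, 0.1], [0.5469, -0.4448, 0.1]]
kettle knob [[0.6168, 0.5058, 0.18]]
kknob s [[0.6398, 0.4855, 0.18]]
tin [[0.7692, -0.2521, 0.11]]
cups [[0.6233, -0.1321, 0.05], [0.5115, -0.3175, 0.05]]
493 [283 271  33  25] [298.8 283.1] [[ 0.643 -0.145  0.05 ]]
619 [198 282  34  34] [215.9 300.6] [[ 0.512 -0.319  0.05 ]]
near edge of lid extents
```

Emit:
carry_out --commands '[{"spin":7.35},{"spin":7.35},{"xyz":[2.2,-4.3,0.5]},{"xyz":[2.2,-4.3,0.5]},{"xyz":[2.2,-4.3,0.5]},{"xyz":[2.2,-4.3,0.5]},{"xyz":[2.2,-4.3,0.5]},{"xyz":[2.2,-4.3,0.5]},{"xyz":[2.2,-4.3,0.5]},{"xyz":[2.2,-4.3,0.5]},{"xyz":[2.2,-4.3,0.5]},{"xyz":[2.2,-4.3,0.5]},{"xyz":[2.2,-4.3,0.5]},{"xyz":[2.2,-4.3,0.5]},{"xyz":[2.2,-4.3,0.5]},{"xyz":[2.2,-4.3,0.5]},{"xyz":[2.2,-4.3,0.5]},{"xyz":[2.2,-4.3,0.5]},{"xyz":[2.0,-4.0,0.5]},{"xyz":[0,0,0]}]'

```text
validation failed for argument at $.co...
```

```bash
cat >> h.py <<'E'
def go(p,yaw):
    "print spin (deg) and the tool-frame shift (cm, after spin) to tcp p, tool-x yaw (deg)"
    P,R,s=tool();x=R.as_matrix()[:,0];y0=np.degrees(np.arctan2(x[1],x[0]))
    sp=-((yaw-y0+180)%360-180);a=np.radians(yaw);d=np.array(p)-P
    print("now",P.round(4),"yaw",round(y0,1),"tilt",R.as_matrix()[:,2].round(3),"q",np.round(s["qpos"],2),"t",round(s["t"],1),"w",round(s["grip_width"]*8.5,2),"gf",round(s["grip_force"],1),"ft",np.round(s["ft_force"],1))
    print("-> spin",round(sp,1),"xyz cm",(100*np.array([d[0]*np.cos(a)+d[1]*np.sin(a),d[0]*np.sin(a)-d[1]*np.cos(a),-d[2]])).round(2))
E
python3 - <<'E'
from h import *
go((.471,.282,.13),10)
m=camera_model("wrist");im=read_camera("wrist");cv2.imwrite("pics/w1.png",im[:,:,::-1])
t=camera_model("top")
print(ray(t,[(237+170/10,181),(254+8/2,249)],.012))
b=cv2.boxPoints(((253.03,214.82),(67,30.5),84.8));print(b,ray(t,b,.008).round(4))
E
```

```text
now [ 0.2301 -0.4993  0.2309] yaw 24.7 tilt [-0.     0.001 -1.   ] q [ 1.1   0.31  0.01  1.51 -0.    1.32 -0.03] t 0.3 w 8.52 gf 0.0 ft [0.3 0.1 0.9]
-> spin 14.7 xyz cm [ 37.29 -72.76  10.09]
[[0.58051263 0.28341782 0.012     ]
 [0.37716137 0.26982864 0.012     ]]
[[234.80656 182.84003]
 [265.18103 180.07574]
 [271.25342 246.79999]
 [240.87897 249.56427]] [[0.5765 0.3426 0.008 ]
 [0.5835 0.2503 0.008 ]
 [0.3832 0.2312 0.008 ]
 [0.3759 0.3216 0.008 ]]
```

View pics/w1.png

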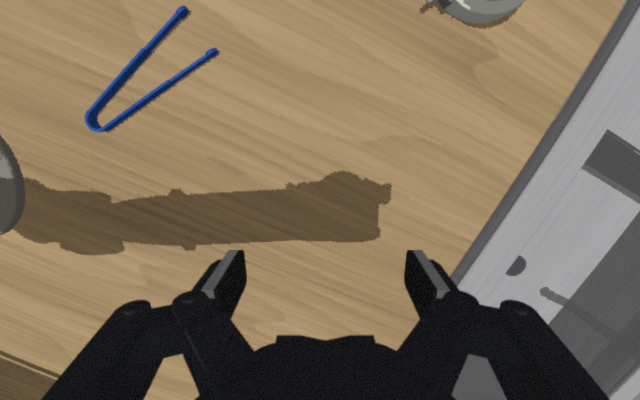

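The move call was refused, so nothing moved, and this view still shows the start pose with the blue look-alike tongs at (150,70). I resend it with every key in each row.

Emit:
carry_out --commands '[{"xyz":[0,0,0],"spin":7.35,"hand":8.5},{"xyz":[0,0,0],"spin":7.35,"hand":8.5},{"xyz":[2.2,-4.3,0.5],"spin":0,"hand":8.5},{"xyz":[2.2,-4.3,0.5],"spin":0,"hand":8.5},{"xyz":[2.2,-4.3,0.5],"spin":0,"hand":8.5},{"xyz":[2.2,-4.3,0.5],"spin":0,"hand":8.5},{"xyz":[2.2,-4.3,0.5],"spin":0,"hand":8.5},{"xyz":[2.2,-4.3,0.5],"spin":0,"hand":8.5},{"xyz":[2.2,-4.3,0.5],"spin":0,"hand":8.5},{"xyz":[2.2,-4.3,0.5],"spin":0,"hand":8.5},{"xyz":[2.2,-4.3,0.5],"spin":0,"hand":8.5},{"xyz":[2.2,-4.3,0.5],"spin":0,"hand":8.5},{"xyz":[2.2,-4.3,0.5],"spin":0,"hand":8.5},{"xyz":[2.2,-4.3,0.5],"spin":0,"hand":8.5},{"xyz":[2.2,-4.3,0.5],"spin":0,"hand":8.5},{"xyz":[2.2,-4.3,0.5],"spin":0,"hand":8.5},{"xyz":[2.2,-4.3,0.5],"spin":0,"hand":8.5},{"xyz":[2.2,-4.3,0.5],"spin":0,"hand":7},{"xyz":[2,-4,0.5],"spin":0,"hand":6},{"xyz":[0,0,0],"spin":0,"hand":6}]'

```text
t: 2.35
tcp_pos: [0.4681, 0.2902, 0.1454]
tool_rot: [-0.004, 0.996, 0.092, -0.001]
ft_force: [-1.8, 0.7, 0.4]
grip_width: 0.704
grip_force: 0.0
```

Run:
```python
from h import *
go((.471,.282,.13),10)
m=camera_model("wrist");im=read_camera("wrist");cv2.imwrite("pics/w2.png",im[:,:,::-1])
```

```text
now [0.4681 0.2902 0.1454] yaw 10.6 tilt [-0.002  0.007 -1.   ] q [-0.11  0.45 -0.65  1.62  0.28  1.16 -2.21] t 2.4 w 5.98 gf 0.0 ft [-1.8  0.7  0.4]
-> spin 0.6 xyz cm [0.15 0.85 1.54]
```

View pics/w2.png

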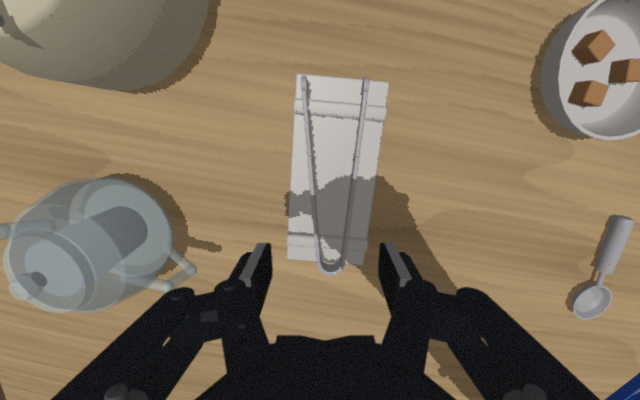

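The wrist view shows the steel tongs on the rest, tips at (304,82) and (365,82), bow end at (331,272), lying straight along the tool's x axis.

Run:
```python
from h import *
m=camera_model("wrist")
p=ray(m,[(304,82),(365,82),(331,272)],.030);print(p.round(4))
t=(p[0]+p[1])/2;b=p[2];d=t-b;L=np.linalg.norm(d);u=d/L;y=np.degrees(np.arctan2(d[1],d[0]));print("len",L,"yaw",y,"span",np.linalg.norm(p[0]-p[1]))
g=(b+u*.093+t-u*.103)/2;print("grip",g)
go((g[0],g[1],.006),y)
```

```text
[[0.5676 0.322  0.03  ]
 [0.5773 0.2697 0.03  ]
 [0.3859 0.2634 0.03  ]]
len 0.1893742809450655 yaw 9.865714965765273 span 0.05317370579459367
grip [0.47423383 0.27880791 0.03      ]
now [0.4683 0.2861 0.1455] yaw 10.4 tilt [-0.002  0.002 -1.   ] q [-0.1   0.45 -0.65  1.63  0.29  1.16 -2.21] t 2.4 w 5.98 gf 0.0 ft [1.1 0.2 0. ]
-> spin 0.5 xyz cm [ 0.46  0.82 13.95]
```

Emit:
carry_out --commands '[{"xyz":[0.5,0.8,0],"spin":0.5,"hand":5.8},{"xyz":[0,0,4],"spin":0,"hand":5.8},{"xyz":[0,0,4],"spin":0,"hand":5.8},{"xyz":[0,0,3],"spin":0,"hand":5.8},{"xyz":[0,0,1.8],"spin":0,"hand":5.8},{"xyz":[0,0,1],"spin":0,"hand":5.8},{"xyz":[0,0,0],"spin":0,"hand":5.8}]'

```text
t: 3.1
tcp_pos: [0.4773, 0.2791, 0.0155]
tool_rot: [-0.003, 0.997, 0.083, 0.003]
ft_force: [-10.2, 0.2, 30.7]
grip_width: 0.679
grip_force: 18.3
```

Run:
```python
from h import *
go((.4742,.2788,.007),9.9)
```

```text
now [0.4773 0.2791 0.0155] yaw 9.5 tilt [ 0.006  0.007 -1.   ] q [-0.14  0.6  -0.57  1.76  0.4   0.89 -2.29] t 3.1 w 5.77 gf 18.3 ft [-10.2   0.2  30.7]
-> spin -0.4 xyz cm [-0.31 -0.02  0.85]
```

Emit:
carry_out --commands '[{"xyz":[0,0,-2.5],"spin":0,"hand":5.8},{"xyz":[0,0,0],"spin":0,"hand":5.8}]'

```text
t: 3.3
tcp_pos: [0.4796, 0.274, 0.0373]
tool_rot: [-0.001, 0.997, 0.081, 0.004]
ft_force: [1.2, 0.6, -0.2]
grip_width: 0.678
grip_force: 0.0
```

Run:
```python
from h import *
go((.4742,.2788,.007),9.9)
im=read_camera("wrist");t=read_camera("top")[165:265,210:300]
c=np.zeros((400,800,3),np.uint8);c[:,:440]=im[:,100:540];c[:,440:]=cv2.resize(t,(360,400),interpolation=2)
cv2.imwrite("pics/w3.png",c[:,:,::-1])
```

```text
now [0.4796 0.274  0.0373] yaw 9.3 tilt [ 0.008  0.002 -1.   ] q [-0.13  0.57 -0.58  1.74  0.38  0.94 -2.28] t 3.3 w 5.77 gf 0.0 ft [ 1.2  0.6 -0.2]
-> spin -0.6 xyz cm [-0.45 -0.57  3.03]
```

View pics/w3.png

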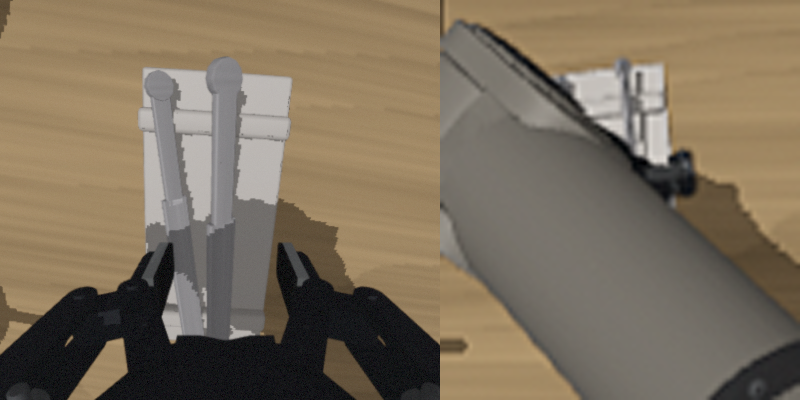

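The tongs have rolled: both tip discs show face-on at about (260,85) and (325,75). The cause is that I worked from an unsettled pose reading, so the left finger came down on the left arm. I back off, let things settle, and look from above.

Emit:
carry_out --commands '[{"xyz":[0,0,-4],"spin":0,"hand":6},{"xyz":[-1,0,-4],"spin":0,"hand":6},{"xyz":[-3,0,-3],"spin":0,"hand":6},{"xyz":[-3,0,0],"spin":0,"hand":6},{"xyz":[0,0,0],"spin":0,"hand":6},{"xyz":[0,0,0],"spin":0,"hand":6},{"xyz":[0,0,0],"spin":0,"hand":6},{"xyz":[0,0,0],"spin":0,"hand":6},{"xyz":[0,0,0],"spin":0,"hand":6}]'

```text
t: 4.3
tcp_pos: [0.4074, 0.2633, 0.1427]
tool_rot: [-0.0, 0.997, 0.083, -0.0]
ft_force: [-0.2, -0.3, 0.5]
grip_width: 0.699
grip_force: 0.0
```

Run:
```python
from h import *
go((.4742,.2788,.1),9.9)
m=camera_model("wrist");im=read_camera("wrist");s=read_camera("scene")
import pickle;pickle.dump((m,im,s),open("w4.pkl","wb"))
c=np.zeros((600,800,3),np.uint8);c[:400,:440]=im[:,100:540]
c[:360,440:]=cv2.resize(s[150:210,320:380],(360,360),interpolation=2)
R=np.array(m["R"]);print("cam",(-R.T@m["t"]).round(3),R[2].round(3))
cv2.imwrite("pics/w4.png",c[:400,:,::-1])
```

```text
now [0.4074 0.2633 0.1427] yaw 9.5 tilt [-0.001  0.    -1.   ] q [-0.05  0.33 -0.68  1.8   0.23  1.1  -2.22] t 4.3 w 5.94 gf 0.0 ft [-0.2 -0.3  0.5]
-> spin -0.4 xyz cm [ 6.85 -0.38  4.27]
cam [0.485 0.275 0.285] [-0.299 -0.051 -0.953]
```

View pics/w4.png

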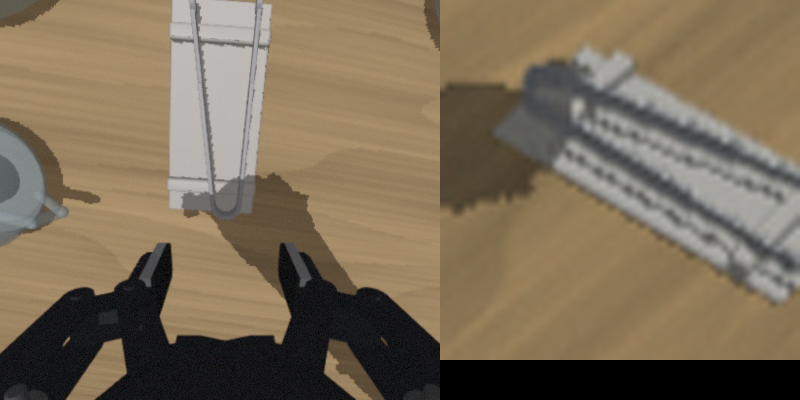

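The tongs fell back flat on the rest: bow end at px (326,217), arms at (295,5) and (359,5) in the full image. I measure again, this time from a settled pose.

Run:
```python
from h import *
import pickle;m,im,s=pickle.load(open("w4.pkl","rb"))
g=cv2.cvtColor(im,cv2.COLOR_RGB2GRAY)
for r in (10,60,80,100,120,140,160): 
    row=g[r,265:385].astype(int);d=np.where(row<row.max()-45)[0]+265;print(r,d.tolist())
p=ray(m,[(295,10),(359,10),(326,217),(326,213)],.032);print(p.round(4))
t=(p[0]+p[1])/2;d=t-p[2];y=np.arctan2(d[1],d[0]);print("yaw",np.degrees(y),"grip",p[2]+.093*np.array([np.cos(y),np.sin(y),0]))
```

```text
10 [295, 296, 297, 298, 299, 355, 356, 357, 361, 372, 373, 374, 375, 376, 377, 378, 379, 380, 381, 382, 383, 384]
60 [267, 300, 301, 302, 303, 351, 367, 368, 369, 370, 371, 372, 373, 374, 375, 377, 378, 379, 380, 381, 383, 384]
80 [302, 303, 304, 305, 349, 365, 366, 367, 368, 369, 370, 371, 372, 373, 374, 375, 376, 377, 378, 379, 380, 381, 382, 383, 384]
100 [266, 268, 303, 304, 305, 306, 347, 352, 363, 364, 365, 366, 367, 368, 370, 371, 372, 373, 374, 375, 376, 377, 378, 379, 380, 381, 382, 383, 384]
120 [265, 266, 268, 305, 306, 307, 308, 345, 350, 361, 362, 363, 364, 365, 366, 367, 368, 370, 371, 374, 375, 384]
140 [307, 308, 309, 310, 343, 348, 359, 361, 362]
160 [268, 309, 310, 311, 312, 313, 341, 357, 358, 361, 371, 372, 378]
[[0.56   0.3122 0.032 ]
 [0.5685 0.2613 0.032 ]
 [0.3882 0.2579 0.032 ]
 [0.3924 0.2586 0.032 ]]
yaw 9.309368109681113 grip [0.48001228 0.27293058 0.032     ]
```

Emit:
carry_out --commands '[{"xyz":[3.7,0.1,2],"spin":0,"hand":6.2},{"xyz":[3.6,0.1,3],"spin":0,"hand":6.2},{"xyz":[0,0,2.5],"spin":0,"hand":6.2},{"xyz":[0,0,0],"spin":0,"hand":6.2},{"xyz":[0,0,0],"spin":0,"hand":6.2},{"xyz":[0,0,0],"spin":0,"hand":6.2},{"xyz":[0,0,0],"spin":0,"hand":6.2}]'

```text
t: 5.1
tcp_pos: [0.4796, 0.2747, 0.0702]
tool_rot: [-0.001, 0.996, 0.084, 0.002]
ft_force: [0.1, -0.3, 0.2]
grip_width: 0.724
grip_force: 0.0
```

Run:
```python
from h import *
go((.480,.273,.007),9.4)
m=camera_model("wrist");im=read_camera("wrist");cv2.imwrite("pics/w5.png",im[:,:,::-1])
g=cv2.cvtColor(im,cv2.COLOR_RGB2GRAY);e=cv2.Canny(g,50,120)
for r in(40,70,100,130,160,190): print(r,(np.where(e[r,200:450])[0]+200).tolist())
# where pad centres line and tongs midline would project
print(proj(m,[tool()[0]+tool()[1].apply([x,0,0]) - [0,0,tool()[0][2]-.032] for x in(0,.03,.06,.09)]).round(1))
```

```text
now [0.4796 0.2747 0.0702] yaw 9.6 tilt [ 0.003  0.001 -1.   ] q [-0.11  0.53 -0.61  1.71  0.35  1.01 -2.25] t 5.1 w 6.16 gf 0.0 ft [ 0.1 -0.3  0.2]
-> spin 0.2 xyz cm [0.01 0.18 6.32]
40 []
70 []
100 [258, 279, 285, 289, 294, 362, 365, 369, 371, 380]
130 [258, 268, 269, 270, 271, 280, 281, 282, 288, 291, 313, 314, 315, 316, 317, 318, 319, 323, 324, 325, 326, 327, 328, 330, 333, 336, 337, 338, 339, 340, 341, 342, 359, 362, 366, 367, 368, 377]
160 [257, 286, 292, 294, 299, 355, 358, 364, 373]
190 [257, 289, 295, 298, 303, 331, 332, 333, 334, 336, 344, 345, 346, 347, 355, 360, 362, 363, 370, 373, 374, 381, 382, 383, 384]
[[323.8 228.3]
 [323.8 187.6]
 [323.8 142.8]
 [323.7  93.7]]
```

Emit:
carry_out --commands '[{"xyz":[0,0.1,2],"spin":0,"hand":6.2},{"xyz":[0,0,1.5],"spin":0,"hand":6.2},{"xyz":[0,0,1],"spin":0,"hand":6.2},{"xyz":[0,0,0.8],"spin":0,"hand":6.2},{"xyz":[0,0,0.6],"spin":0,"hand":6.2},{"xyz":[0,0,0.3],"spin":0,"hand":6.2},{"xyz":[0,0,0],"spin":0,"hand":6.2},{"xyz":[0,0,0],"spin":0,"hand":6.2}]' --force 30

```text
t: 5.95
tcp_pos: [0.4796, 0.2731, 0.0066]
tool_rot: [-0.0, 0.997, 0.083, 0.0]
ft_force: [0.8, 0.7, -1.5]
grip_width: 0.729
grip_force: 0.0
```

Clear of contact. Closing to part open (3.5 cm).

Emit:
carry_out --commands '[{"xyz":[0,0,0],"spin":0,"hand":5.0},{"xyz":[0,0,0],"spin":0,"hand":4.4},{"xyz":[0,0,0],"spin":0,"hand":4.0},{"xyz":[0,0,0],"spin":0,"hand":3.6},{"xyz":[0,0,0],"spin":0,"hand":3.5},{"xyz":[0,0,0],"spin":0,"hand":3.5},{"xyz":[0,0,0],"spin":0,"hand":3.5},{"xyz":[0,0,0],"spin":0,"hand":3.5}]'

```text
t: 6.75
tcp_pos: [0.4802, 0.2736, 0.0079]
tool_rot: [-0.0, 0.997, 0.083, 0.001]
ft_force: [-0.9, -0.9, 6.5]
grip_width: 0.41
grip_force: 7.7
```

Emit:
carry_out --commands '[{"xyz":[0,0,-1],"spin":0,"hand":3.5},{"xyz":[0,0,-2],"spin":0,"hand":3.5},{"xyz":[0,0,-4],"spin":0,"hand":3.5},{"xyz":[0,0,-5],"spin":0,"hand":3.5},{"xyz":[0,0,-5],"spin":0,"hand":3.5},{"xyz":[0,0,-3],"spin":0,"hand":3.5},{"xyz":[0,0,0],"spin":0,"hand":3.5},{"xyz":[0,0,0],"spin":0,"hand":3.5},{"xyz":[0,0,0],"spin":0,"hand":3.5}]'

```text
t: 7.65
tcp_pos: [0.4783, 0.2717, 0.2046]
tool_rot: [0.001, 0.997, 0.083, -0.002]
ft_force: [0.3, -0.4, -1.3]
grip_width: 0.407
grip_force: 6.1
```

Run:
```python
from h import *
go((.47,-.47,.2),90)
P,R,s=tool()
m=camera_model("wrist");im=read_camera("wrist");cv2.imwrite("pics/w6.png",im[:,:,::-1])
# expected tips px if tongs level
for th in(0,.35,.7):
    print(th,proj(m,[P+R.apply([.105*np.cos(th),y,-.019+.105*np.sin(th)]) for y in(-.016,.016)]).round(0).tolist(), "cyl depth")
R_=np.array(m["R"]);print("cam in tool",R.inv().apply(-R_.T@m["t"]-P).round(3),"axes",(R.inv().as_matrix()@R_.T).round(3).tolist())
```

```text
now [0.4783 0.2717 0.2046] yaw 9.5 tilt [-0.003 -0.002 -1.   ] q [-0.06  0.41 -0.67  1.53  0.26  1.3  -2.17] t 7.7 w 3.46 gf 6.1 ft [ 0.3 -0.4 -1.3]
-> spin -80.5 xyz cm [-74.17  -0.83   0.46]
0 [[283.0, 45.0], [362.0, 45.0]] cyl depth
0.35 [[293.0, 74.0], [353.0, 74.0]] cyl depth
0.7 [[299.0, 110.0], [347.0, 110.0]] cyl depth
cam in tool [ 0.079  0.001 -0.143] axes [[0.0, -0.953, -0.302], [1.0, 0.0, 0.001], [-0.001, -0.302, 0.953]]
```

Emit:
carry_out --commands '[{"xyz":[-0.4,2.3,0],"spin":0,"hand":3.5},{"xyz":[-0.8,4.6,0],"spin":0,"hand":3.5},{"xyz":[-0.8,4.6,0],"spin":0,"hand":3.5},{"xyz":[-0.8,4.6,0],"spin":0,"hand":3.5},{"xyz":[-0.8,4.6,0],"spin":0,"hand":3.5},{"xyz":[-0.8,4.6,0],"spin":0,"hand":3.5},{"xyz":[-0.8,4.6,0],"spin":0,"hand":3.5},{"xyz":[-0.8,4.6,0],"spin":0,"hand":3.5},{"xyz":[-0.8,4.6,0],"spin":0,"hand":3.5},{"xyz":[-0.8,4.6,0],"spin":0,"hand":3.5},{"xyz":[-0.8,4.6,0],"spin":0,"hand":3.5},{"xyz":[0,0,0],"spin":-8,"hand":3.5},{"xyz":[0,0,0],"spin":-8,"hand":3.5},{"xyz":[0,0,0],"spin":-8,"hand":3.5},{"xyz":[0,0,0],"spin":-8,"hand":3.5},{"xyz":[0,0,0],"spin":-8,"hand":3.5},{"xyz":[0,0,0],"spin":-8,"hand":3.5},{"xyz":[0,0,0],"spin":-8,"hand":3.5},{"xyz":[0,0,0],"spin":-8,"hand":3.5},{"xyz":[0,0,0],"spin":-8,"hand":3.5}]'

```text
t: 9.7
tcp_pos: [0.4754, -0.2172, 0.2045]
tool_rot: [-0.002, 0.755, 0.655, -0.001]
ft_force: [-0.3, -0.1, -0.9]
grip_width: 0.41
grip_force: 6.1
```

Emit:
carry_out --commands '[{"xyz":[0,0,0],"spin":-8,"hand":3.5},{"xyz":[0,0,0],"spin":-8,"hand":3.5},{"xyz":[0,0,0],"spin":-8,"hand":3.5},{"xyz":[0,0,0],"spin":-8,"hand":3.5},{"xyz":[0,0,0],"spin":-6.5,"hand":3.5},{"xyz":[0,0,0],"spin":0,"hand":3.5},{"xyz":[0,0,0],"spin":0,"hand":3.5},{"xyz":[0,0,0],"spin":0,"hand":3.5}]'

```text
t: 10.5
tcp_pos: [0.4762, -0.2174, 0.2057]
tool_rot: [-0.001, 0.5, 0.866, -0.0]
ft_force: [0.2, -0.3, 0.2]
grip_width: 0.41
grip_force: 6.1
```

Run:
```python
from h import *
u=np.array([np.cos(np.radians(120)),np.sin(np.radians(120))])
print(np.array([.530,-.561])+.11*u)
go((.475,-.465,.17),120)
```

```text
[ 0.475      -0.46573721]
now [ 0.4762 -0.2174  0.2057] yaw 120.0 tilt [-0.001  0.001 -1.   ] q [ 0.99  0.37 -0.79  1.6   0.27  1.28  0.68] t 10.5 w 3.49 gf 6.1 ft [ 0.2 -0.3  0.2]
-> spin -0.0 xyz cm [-21.39 -12.48   3.57]
```

Emit:
carry_out --commands '[{"xyz":[-2.5,-1.5,0],"spin":0,"hand":3.5},{"xyz":[-4,-2.4,0],"spin":0,"hand":3.5},{"xyz":[-4,-2.4,0],"spin":0,"hand":3.5},{"xyz":[-4,-2.4,0],"spin":0,"hand":3.5},{"xyz":[-4,-2.4,0],"spin":0,"hand":3.5},{"xyz":[-2.2,-1.4,0],"spin":0,"hand":3.5},{"xyz":[0,0,2],"spin":0,"hand":3.5},{"xyz":[0,0,1],"spin":0,"hand":3.5},{"xyz":[0,0,0],"spin":0,"hand":3.5},{"xyz":[0,0,0],"spin":0,"hand":3.5}]'

```text
t: 11.5
tcp_pos: [0.4725, -0.458, 0.1765]
tool_rot: [-0.0, 0.499, 0.867, 0.0]
ft_force: [0.5, 0.5, -0.5]
grip_width: 0.412
grip_force: 6.1
```

Run:
```python
from h import *
go((.471,-.459,.15),120)
m=camera_model("scene");im=read_camera("scene");cv2.imwrite("pics/s7.png",im[:,:,::-1])
im2=read_camera("wrist");m2=camera_model("wrist")
c=np.zeros((600,800,3),np.uint8)
c[:400,:560]=cv2.resize(im[200:400,0:280],(560,400));c[400:600,:320]=cv2.resize(im2,(320,200));c[400:600,330:]=cv2.resize(im2[0:130,170:475],(470,200))
cv2.imwrite("pics/c7.png",c[:,:,::-1])
```

```text
now [ 0.4725 -0.458   0.1765] yaw 120.1 tilt [-0.     0.001 -1.   ] q [ 1.13  0.66 -0.67  1.25  0.4   1.37  1.01] t 11.5 w 3.5 gf 6.1 ft [ 0.5  0.5 -0.5]
-> spin 0.1 xyz cm [-0.01 -0.18  2.65]
```

View pics/c7.png

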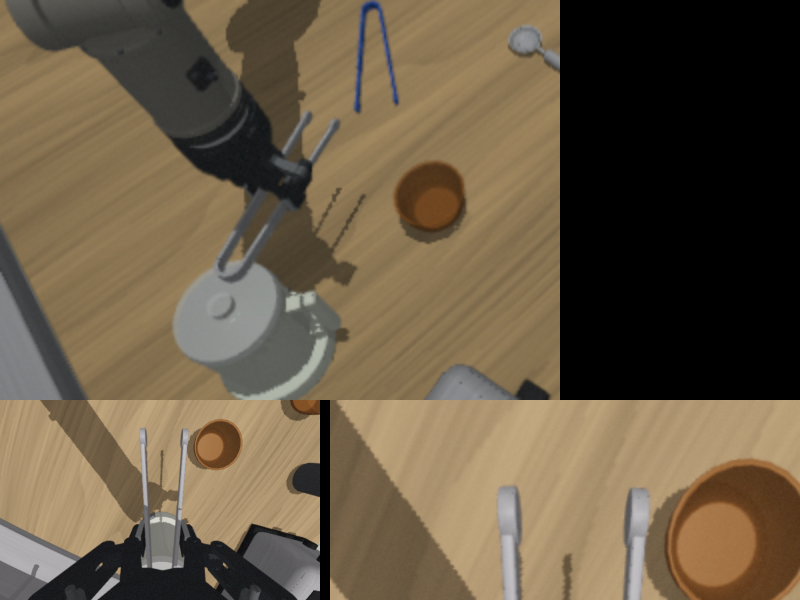

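The scene crop shows the tongs level in the gripper, with the bow over the near edge of the frother lid at crop (235,270), clear of the knob and handle. I lower to press the bow up.

Emit:
carry_out --commands '[{"xyz":[0,0,1.5],"spin":0,"hand":3.5},{"xyz":[0,0,1],"spin":0,"hand":3.5},{"xyz":[0,0,0.7],"spin":0,"hand":3.5},{"xyz":[0,0,0.7],"spin":0,"hand":3.5},{"xyz":[0,0,0.6],"spin":0,"hand":3.5},{"xyz":[0,0,0],"spin":0,"hand":3.5}]'

```text
t: 12.2
tcp_pos: [0.4714, -0.4589, 0.13]
tool_rot: [-0.001, 0.5, 0.866, 0.0]
ft_force: [-0.4, 0.3, -0.9]
grip_width: 0.412
grip_force: 6.0
```

```bash
cat >> h.py <<'E'
def tips(tag=None):
    "wrist view: the two tip pads by grey mask; pitch from the row where each arm ends, by ray to the arm plane"
    m=camera_model("wrist");P,R,_=tool();im=read_camera("wrist")
    if tag: cv2.imwrite(f"pics/{tag}.png",im[:,:,::-1])
    h=cv2.cvtColor(im,cv2.COLOR_RGB2HSV);k=(h[...,1]<60)&(h[...,2]>70);k[230:]=0;k[:,:230]=0;k[:,410:]=0
    for A,bx,c,mk in blobs(k,150): print("blob",A,bx,c.round(0))
    for th in(0,10,20,30,35,40,45,50):
        a=np.radians(th);X=[P+R.apply([.097*np.cos(a)+r*np.cos(b),y,-.020+.097*np.sin(a)+r*np.sin(b)]) for y in(-.018,.018) for r in(.008,) for b in np.radians([-120,-90,-60,-30,0,30])]
        q=proj(m,X);print(th,"cols",q[:6,0].mean().round(),q[6:,0].mean().round(),"top row",q[:,1].min().round())
E
python3 - <<'E'
from h import *
go((.471,-.459,.10),120);tips("w8")
E
```

```text
now [ 0.4714 -0.4589  0.13  ] yaw 120.1 tilt [-0.002  0.001 -1.   ] q [ 1.13  0.69 -0.66  1.31  0.42  1.28  0.99] t 12.2 w 3.5 gf 6.0 ft [-0.4  0.3 -0.9]
-> spin 0.1 xyz cm [ 0.01 -0.04  3.  ]
blob 1636 [285  73  15 157] [292. 151.]
blob 1600 [351  74  16 156] [359. 151.]
0 cols 277.0 369.0 top row 38.0
10 cols 283.0 363.0 top row 51.0
20 cols 288.0 359.0 top row 66.0
30 cols 292.0 355.0 top row 84.0
35 cols 294.0 354.0 top row 93.0
40 cols 295.0 352.0 top row 102.0
45 cols 296.0 351.0 top row 112.0
50 cols 297.0 350.0 top row 121.0
```

Emit:
carry_out --commands '[{"xyz":[-0.2,0,0.8],"spin":0,"hand":3.5},{"xyz":[-0.2,0,0.8],"spin":0,"hand":3.5},{"xyz":[-0.2,0,0.8],"spin":0,"hand":3.5},{"xyz":[-0.2,0,0.8],"spin":0,"hand":3.5},{"xyz":[0,0,0],"spin":0,"hand":3.5},{"xyz":[0,0,0],"spin":0,"hand":3.5}]'

```text
t: 12.85
tcp_pos: [0.4758, -0.466, 0.0987]
tool_rot: [-0.001, 0.5, 0.866, 0.0]
ft_force: [0.2, 0.2, -0.5]
grip_width: 0.408
grip_force: 5.9
```

```bash
cat >> h.py <<'E'
def tip3d(sep=.037):
    "tip pads in the tool frame (m): rays through each pad's columns, depth where they are sep apart"
    m=camera_model("wrist");P,R,_=tool();im=read_camera("wrist")
    h=cv2.cvtColor(im,cv2.COLOR_RGB2HSV);k=(h[...,1]<60)&(h[...,2]>70);k[230:]=0;k[:,:230]=0;k[:,410:]=0
    o=[]
    for A,bx,c,mk in sorted(blobs(k,600),key=lambda b:b[2][0]):
        r=bx[1];w=[np.where(mk[i])[0] for i in range(r,r+60)]
        e=[(x.min()+x.max())/2 for x in w[10:25]];print("top",r,"mid col",np.mean(e).round(1),"widths",[len(x) for x in w[::6]]);o.append((np.mean(e),r))
    c=-np.array(m["R"]).T@m["t"];mid=np.array([[(o[0][0]+o[1][0])/2,(o[0][1]+o[1][1])/2]])
    depth=sep*m["intrinsics"][0][0]/(o[1][0]-o[0][0])
    for z in(.03,):
        p=ray(m,mid,0);d=(p[0]-c);d/=(np.array(m["R"])[2]@d)
    print("depth",depth,"top of pad in tool",R.inv().apply(c+d*depth-P).round(4))
E
python3 - <<'E'
from h import *
go((.471,-.459,.10),120);tips("w9");tip3d()
E
```

```text
now [ 0.4758 -0.466   0.0987] yaw 120.0 tilt [-0.001  0.001 -1.   ] q [ 1.12  0.73 -0.65  1.32  0.44  1.23  0.98] t 12.8 w 3.47 gf 5.9 ft [ 0.2  0.2 -0.5]
-> spin 0.0 xyz cm [ 0.84 -0.07 -0.13]
blob 1134 [290 105  12 125] [295. 169.]
blob 1098 [349 105  12 125] [354. 169.]
0 cols 277.0 369.0 top row 38.0
10 cols 283.0 363.0 top row 51.0
20 cols 288.0 359.0 top row 66.0
30 cols 292.0 355.0 top row 84.0
35 cols 294.0 354.0 top row 93.0
40 cols 295.0 352.0 top row 102.0
45 cols 296.0 351.0 top row 112.0
50 cols 297.0 350.0 top row 121.0
top 105 mid col 296.6 widths [6, 9, 10, 10, 10, 8, 8, 8, 8, 8]
top 105 mid col 353.0 widths [7, 9, 9, 9, 9, 8, 8, 8, 8, 8]
depth 0.18083310089777857 top of pad in tool [0.0808 0.0007 0.0484]
```

Emit:
carry_out --commands '[{"xyz":[1.5,0,-2],"spin":0,"hand":3.5},{"xyz":[3,0,-4],"spin":0,"hand":3.5},{"xyz":[0,0,-3],"spin":0,"hand":3.5},{"xyz":[0,0,0],"spin":0,"hand":3.5},{"xyz":[0,0,0],"spin":0,"hand":3.5},{"xyz":[0,0,0],"spin":0,"hand":3.5}]'

```text
t: 13.55
tcp_pos: [0.4527, -0.4274, 0.1881]
tool_rot: [-0.001, 0.5, 0.866, -0.0]
ft_force: [0.4, -0.6, -1.1]
grip_width: 0.413
grip_force: 5.9
```

Run:
```python
from h import *
go((.471,-.459,.10),120);tip3d()
P,R,_=tool();m=camera_model("scene");im=read_camera("scene")
for z in(.038,.043,.048):
    print(z,[proj(m,[P+R.apply([.076,y,z])])[0].round(1).tolist() for y in(-.0185,.0185)])
h=cv2.cvtColor(im,cv2.COLOR_RGB2HSV);k=(h[...,1]<70)&(h[...,2]>70)
q=proj(m,[P+R.apply([.076,0,.043])])[0].astype(int);print(q)
for r in range(q[1]-22,q[1]+22): print(r,"".join("#" if v else "." for v in k[r,q[0]-30:q[0]+30]))
print(q[0]-30)
```

```text
now [ 0.4527 -0.4274  0.1881] yaw 120.0 tilt [-0.002  0.001 -1.   ] q [ 1.16  0.58 -0.7   1.34  0.37  1.35  0.99] t 13.6 w 3.51 gf 5.9 ft [ 0.4 -0.6 -1.1]
-> spin 0.0 xyz cm [-3.66  0.    8.81]
top 104 mid col 296.5 widths [8, 9, 10, 10, 9, 8, 8, 8, 8, 8]
top 104 mid col 353.4 widths [8, 10, 10, 10, 9, 8, 8, 8, 8, 8]
depth 0.17924498818497606 top of pad in tool [0.0814 0.0008 0.0469]
0.038 [[160.9, 260.0], [174.8, 263.5]]
0.043 [[161.6, 261.0], [175.4, 264.5]]
0.048 [[162.2, 262.0], [176.0, 265.5]]
[168 262]
240 ..........................................#..............#.#
241 .......................................#..#..............#.#
242 .......................................#..#..............#..
243 .......................................#..#.................
244 .......................................#..#...............#.
245 .......................................#..#...............#.
246 .......................................#..#...............#.
247 .......................................#..................#.
248 .......................................#.#................#.
2
[... 1577 characters left out ...]
..........###.................................
274 .......................##...................................
275 ......................#.....................................
276 .....................#......................................
277 ##..........................................................
278 ............................................................
279 ............................................................
280 ...###......................................................
281 ..#####.....................................................
282 ########..#.................................................
283 #########..##...............................................
138
```

Emit:
carry_out --commands '[{"xyz":[0,0,0],"spin":8.2,"hand":3.5},{"xyz":[0,0,0],"spin":8.2,"hand":3.5},{"xyz":[0,0,0],"spin":8.2,"hand":3.5},{"xyz":[0,0,0],"spin":8.2,"hand":3.5},{"xyz":[0,0,0],"spin":8.2,"hand":3.5},{"xyz":[0,0,0],"spin":8.2,"hand":3.5},{"xyz":[0,0,0],"spin":8.2,"hand":3.5},{"xyz":[0,0,0],"spin":8.2,"hand":3.5},{"xyz":[0,0,0],"spin":8.2,"hand":3.5},{"xyz":[0,0,0],"spin":8.2,"hand":3.5},{"xyz":[0,0,0],"spin":8.2,"hand":3.5},{"xyz":[0,0,0],"spin":8.2,"hand":3.5},{"xyz":[0,0,0],"spin":8.2,"hand":3.5},{"xyz":[0,0,0],"spin":8.2,"hand":3.5}]'

```text
t: 15.05
tcp_pos: [0.453, -0.4269, 0.1877]
tool_rot: [-0.001, 0.999, 0.043, -0.001]
ft_force: [-0.3, -0.0, -0.5]
grip_width: 0.407
grip_force: 5.9
```

Emit:
carry_out --commands '[{"xyz":[0.6,-2.4,0.2],"spin":0,"hand":3.5},{"xyz":[1,-4.3,0.2],"spin":0,"hand":3.5},{"xyz":[1,-4.3,0.2],"spin":0,"hand":3.5},{"xyz":[1,-4.3,0.2],"spin":0,"hand":3.5},{"xyz":[1,-4.3,0.2],"spin":0,"hand":3.5},{"xyz":[1,-4.3,0.2],"spin":0,"hand":3.5},{"xyz":[1,-4.3,0.2],"spin":0,"hand":3.5},{"xyz":[1,-4.3,0.2],"spin":0,"hand":3.5},{"xyz":[1,-4.3,0.2],"spin":0,"hand":3.5},{"xyz":[1,-4.3,0],"spin":0,"hand":3.5},{"xyz":[1,-4.3,0],"spin":0,"hand":3.5},{"xyz":[0.4,-1.5,0],"spin":0,"hand":3.5},{"xyz":[0,0,0],"spin":0,"hand":3.5},{"xyz":[0,0,0],"spin":0,"hand":3.5},{"xyz":[0,0,0],"spin":0,"hand":3.5},{"xyz":[0,0,0],"spin":0,"hand":3.5}]'

```text
t: 16.65
tcp_pos: [0.5201, 0.0475, 0.1709]
tool_rot: [0.001, 0.999, 0.044, -0.0]
ft_force: [0.9, 0.1, 0.1]
grip_width: 0.408
grip_force: 5.9
```

```bash
cat >> h.py <<'E'
def lumps(tag,ztop=.026):
    m=camera_model("wrist");im=read_camera("wrist");cv2.imwrite(f"pics/{tag}.png",im[:,:,::-1])
    lab=cv2.cvtColor(im,cv2.COLOR_RGB2HSV);k=(lab[...,1]>90)&(lab[...,0]<25)
    q=proj(m,[[.6346+.05*np.cos(a),.0566+.05*np.sin(a),.012] for a in np.linspace(0,6.28,40)]).astype(np.int32)
    roi=np.zeros(k.shape,np.uint8);cv2.fillPoly(roi,[q],1);k=k&(roi>0)
    for A,bx,c,mk in blobs(k,80):
        V=np.where(mk>0,lab[...,2],0);thr,_=cv2.threshold(V[mk>0].reshape(-1,1),0,255,cv2.THRESH_OTSU)
        ys,xs=np.nonzero(mk);w=ray(m,np.c_[xs,ys],ztop)[:,:2]*1000
        ys,xs=np.nonzero(V>thr);t=ray(m,np.c_[xs,ys],ztop)[:,:2]*1000
        print("blob",A,bx,"all",cv2.minAreaRect(w.astype(np.float32)),"| bright",len(t),cv2.minAreaRect(t.astype(np.float32)),"mean",t.mean(0).round(1),"thr",thr)
E
python3 - <<'E'
from h import *
go((.52,.047,.17),5);tip3d();lumps("w10")
E
```

```text
now [0.5201 0.0475 0.1709] yaw 5.0 tilt [-0.001 -0.001 -1.   ] q [ 0.26  0.34 -0.49  1.67  0.17  1.18 -1.76] t 16.6 w 3.47 gf 5.9 ft [0.9 0.1 0.1]
-> spin 0.0 xyz cm [-0.01  0.05  0.09]
top 0 mid col 327.3 widths [67, 84, 97, 108, 115, 122, 128, 125, 116, 112]Traceback (most recent call last):
  File "<stdin>", line 2, in <module>
  File "h.py", line 42, in tip3d
    c=-np.array(m["R"]).T@m["t"];mid=np.array([[(o[0][0]+o[1][0])/2,(o[0][1]+o[1][1])/2]])
                                                         ~^^^
IndexError: list index out of range
```

Run:
```python
from h import *
lumps("w10")
im=cv2.imread("pics/w10.png");cv2.imwrite("pics/w10c.png",cv2.resize(im[0:180,220:430],None,fx=3,fy=3,interpolation=2))
```

```text
blob 469 [298  40  25  30] all ((649.9900512695312, 72.32861328125), (20.064741134643555, 19.91636085510254), 62.606109619140625) | bright 406 ((651.11572265625, 72.69198608398438), (18.312728881835938, 18.36890983581543), 63.7987060546875) mean [651.2  72.7] thr 136.0
blob 447 [344  58  22  25] all ((640.2774047851562, 29.08608627319336), (20.074726104736328, 19.35117530822754), 14.818900108337402) | bright 398 ((641.1185913085938, 28.890079498291016), (18.54857063293457, 18.541908264160156), 14.818900108337402) mean [641.2  28.8] thr 139.0
blob 374 [310  87  20  22] all ((612.1783447265625, 60.31972122192383), (18.577777862548828, 18.489343643188477), 88.2222671508789) | bright 335 ((612.4658813476562, 60.75198745727539), (17.67901611328125, 17.981746673583984), 87.59922790527344) mean [612.8  60.9] thr 160.0
```

View pics/w10c.png

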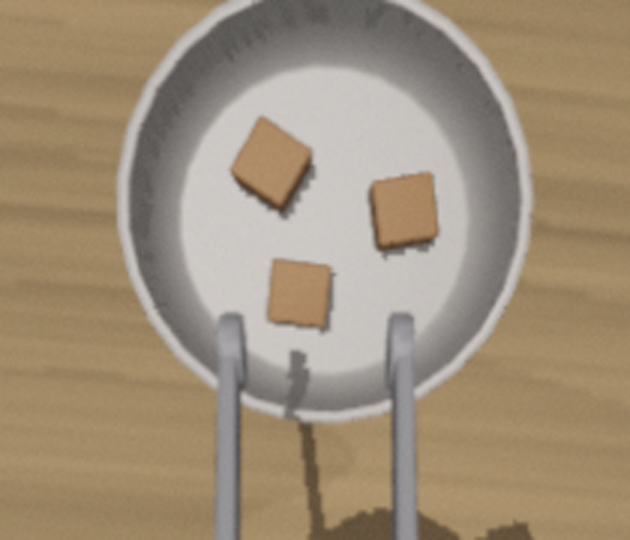

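The wrist crop shows the three lumps and, at crop (230,345) and (400,345), the tip pads. I take the right lump (.641,.029) first at yaw 15°. The near lump (.6125,.0605) comes second, from the right at yaw 88°, once the first is out of the way. The far lump stays.

Emit:
carry_out --commands '[{"xyz":[0,0,0],"spin":-4.9,"hand":3.5},{"xyz":[0,0,0],"spin":-4.9,"hand":3.5},{"xyz":[1.8,2.4,2],"spin":0,"hand":3.5},{"xyz":[1.8,2.4,2],"spin":0,"hand":3.5},{"xyz":[0,0,2],"spin":0,"hand":3.5},{"xyz":[0,0,0],"spin":0,"hand":3.5},{"xyz":[0,0,0],"spin":0,"hand":3.5},{"xyz":[0,0,0],"spin":0,"hand":3.5},{"xyz":[0,0,0],"spin":0,"hand":3.5}]'

```text
t: 17.65
tcp_pos: [0.5681, 0.0136, 0.1129]
tool_rot: [0.0, 0.991, 0.131, 0.001]
ft_force: [-0.0, -0.1, -1.2]
grip_width: 0.409
grip_force: 5.9
```

Run:
```python
from h import *
go((.5673,.0101,.061),14.8);lumps("w11")
im=cv2.imread("pics/w11.png");h=cv2.cvtColor(im,cv2.COLOR_BGR2HSV)
for r in(100,108,115): print(r,"".join("#" if v else "." for v in ((h[r,270:380,1]<60)&(h[r,270:380,2]<150))))
```

```text
now [0.5681 0.0136 0.1129] yaw 15.1 tilt [ 0.003  0.    -1.   ] q [ 0.29  0.48 -0.48  1.62  0.24  1.09 -1.56] t 17.6 w 3.47 gf 5.9 ft [-0.  -0.1 -1.2]
-> spin 0.3 xyz cm [-0.16  0.32  5.19]
blob 663 [262  73  34  35] all ((650.8561401367188, 71.85203552246094), (20.785358428955078, 18.7464656829834), 61.925113677978516) | bright 604 ((651.3433227539062, 72.72862243652344), (18.720468521118164, 18.76963996887207), 62.15907669067383) mean [651.5  72.7] thr 134.0
blob 560 [318 106  23  25] all ((641.1626586914062, 28.601234436035156), (18.611553192138672, 17.84010124206543), 15.157671928405762) | bright 467 ((641.4598999023438, 29.077587127685547), (16.270395278930664, 16.961071014404297), 15.154141426086426) mean [641.6  28.9] thr 168.0
blob 489 [270 128  22  29] all ((613.187255859375, 60.30750274658203), (18.554157257080078, 19.61477279663086), 87.96121978759766) | bright 461 ((612.583251953125, 60.62989044189453), (17.969701766967773, 18.383373260498047), 88.04512023925781) mean [612.3  61.3] thr 147.0
100 .....................##..................................................................##############.......
108 ...........######..........####................................................##....#.#...##############.....
115 ..............................##.........#....................................###..........#############......
```

Emit:
carry_out --commands '[{"xyz":[-0.15,0.3,0.5],"spin":0.3,"hand":3.5},{"xyz":[0,0,1.2],"spin":0,"hand":3.5},{"xyz":[0,0,1.2],"spin":0,"hand":3.5},{"xyz":[0,0,1],"spin":0,"hand":3.5},{"xyz":[0,0,0.8],"spin":0,"hand":3.5},{"xyz":[0,0,0.4],"spin":0,"hand":3.5},{"xyz":[0,0,0],"spin":0,"hand":3.5},{"xyz":[0,0,0],"spin":0,"hand":3.5},{"xyz":[0,0,0],"spin":0,"hand":3.5}]'

```text
t: 18.6
tcp_pos: [0.5673, 0.0097, 0.0608]
tool_rot: [0.0, 0.992, 0.128, 0.001]
ft_force: [-0.3, 0.9, -0.2]
grip_width: 0.411
grip_force: 5.9
```

Run:
```python
from h import *
go((.5676,.0101,.061),14.8);lumps("w12")
```

```text
now [0.5673 0.0097 0.0608] yaw 14.7 tilt [ 0.001  0.    -1.   ] q [ 0.28  0.54 -0.46  1.68  0.28  0.99 -1.59] t 18.6 w 3.49 gf 5.9 ft [-0.3  0.9 -0.2]
-> spin -0.1 xyz cm [ 0.04 -0.03 -0.02]
blob 1204 [237  58  46  46] all ((650.7300415039062, 71.16722106933594), (21.840171813964844, 19.257951736450195), 62.066925048828125) | bright 1039 ((651.4175415039062, 72.57122039794922), (18.701828002929688, 19.201805114746094), 62.53143310546875) mean [651.6  72.6] thr 129.0
blob 960 [309 101  31  32] all ((641.0425415039062, 28.479141235351562), (18.545488357543945, 18.796974182128906), 14.767183303833008) | bright 822 ((641.5695190429688, 28.877418518066406), (17.312049865722656, 17.793123245239258), 14.748473167419434) mean [641.4  28.8] thr 164.0
blob 1015 [248 130  38  36] all ((613.4147338867188, 59.50667953491211), (20.69975471496582, 20.43288803100586), 88.252685546875) | bright 864 ((612.6858520507812, 60.53950500488281), (18.706584930419922, 18.881681442260742), 88.11940002441406) mean [612.8  60.5] thr 131.0
```

Emit:
carry_out --commands '[{"xyz":[0,0,0],"spin":0,"hand":3.2},{"xyz":[0,0,0],"spin":0,"hand":3.0},{"xyz":[0,0,0],"spin":0,"hand":2.8},{"xyz":[0,0,0],"spin":0,"hand":2.6},{"xyz":[0,0,0],"spin":0,"hand":2.6},{"xyz":[0,0,0],"spin":0,"hand":2.6},{"xyz":[0,0,0],"spin":0,"hand":2.6}]' --force 25

```text
t: 19.35
tcp_pos: [0.5669, 0.0095, 0.0605]
tool_rot: [0.0, 0.992, 0.128, 0.0]
ft_force: [-1.9, -0.1, 1.9]
grip_width: 0.347
grip_force: 27.9
```

Emit:
carry_out --commands '[{"xyz":[0,0,-0.5],"spin":0,"hand":2.6},{"xyz":[0,0,-1],"spin":0,"hand":2.6},{"xyz":[0,0,-2],"spin":0,"hand":2.6},{"xyz":[0,0,-3],"spin":0,"hand":2.6},{"xyz":[0,0,-3],"spin":0,"hand":2.6},{"xyz":[0,0,-2.5],"spin":0,"hand":2.6},{"xyz":[0,0,0],"spin":0,"hand":2.6},{"xyz":[0,0,0],"spin":0,"hand":2.6}]'

```text
t: 20.15
tcp_pos: [0.5668, 0.0096, 0.1808]
tool_rot: [0.0, 0.992, 0.128, 0.001]
ft_force: [-0.4, 0.2, -1.3]
grip_width: 0.35
grip_force: 27.7
```

```bash
cat >> h.py <<'E'
def held():
    m=camera_model("wrist");im=read_camera("wrist");h=cv2.cvtColor(im,cv2.COLOR_RGB2HSV)
    k=(h[...,1]>110)&(h[...,0]<14);k[:,:285]=0;k[:,365:]=0;k[:60]=0;k[200:]=0
    print("held?",[(A,bx.tolist()) for A,bx,c,_ in blobs(k,100)])
E
python3 - <<'E'
from h import *
u=np.array([np.cos(np.radians(-40)),np.sin(np.radians(-40))]);n=np.array([u[1],-u[0]])
go((.5,.0,.18),0);held();lumps("w13")
E
```

```text
now [0.5668 0.0096 0.1808] yaw 14.7 tilt [ 0.001 -0.    -1.   ] q [ 0.31  0.42 -0.5   1.53  0.21  1.24 -1.53] t 20.1 w 2.97 gf 27.7 ft [-0.4  0.2 -1.3]
-> spin 14.7 xyz cm [-6.68  0.96  0.08]
held? []
blob 383 [273  79  26  27] all ((650.9273681640625, 71.70986938476562), (20.059524536132812, 18.440677642822266), 62.11054992675781) | bright 351 ((651.3333740234375, 72.47699737548828), (18.323612213134766, 18.440677642822266), 62.11054229736328) mean [651.4  72.5] thr 137.0
blob 993 [309 100  32  32] all ((638.970458984375, 27.66435432434082), (30.856727600097656, 32.24524688720703), 14.7750825881958) | bright 858 ((639.0093994140625, 27.625547409057617), (28.866037368774414, 29.80015754699707), 14.771696090698242) mean [639.4  27.5] thr 162.0
blob 346 [278 122  22  22] all ((613.1232299804688, 59.670955657958984), (19.495222091674805, 19.114498138427734), 87.9672622680664) | bright 307 ((612.6576538085938, 60.39862823486328), (18.060483932495117, 18.145912170410156), 87.91522216796875) mean [612.8  60.5] thr 148.0
```

The lump is held: its blob keeps the same image place after the lift, with a width of 2.97 cm. Next I look at the near amber cup.

Emit:
carry_out --commands '[{"xyz":[-1.5,2.1,0],"spin":0,"hand":2.6},{"xyz":[-2.4,3.4,0],"spin":0,"hand":2.6},{"xyz":[-2.4,3.4,0],"spin":0,"hand":2.6},{"xyz":[-2.4,3.4,0],"spin":0,"hand":2.6},{"xyz":[-2.4,3.4,0],"spin":0,"hand":2.6},{"xyz":[0,0,0],"spin":0,"hand":2.6},{"xyz":[0,0,0],"spin":0,"hand":2.6},{"xyz":[0,0,0],"spin":0,"hand":2.6},{"xyz":[0,0,0],"spin":0,"hand":2.6}]'

```text
t: 21.15
tcp_pos: [0.4996, -0.1685, 0.1798]
tool_rot: [-0.001, 0.992, 0.13, -0.0]
ft_force: [-0.1, 0.3, -0.9]
grip_width: 0.348
grip_force: 27.7
```

```bash
cat >> h.py <<'E'
def cup(tag,guess):
    "amber rim: hull of the amber mask -> enclosing circle on the rim plane; far/left/right edges are rim"
    m=camera_model("wrist");im=read_camera("wrist");cv2.imwrite(f"pics/{tag}.png",im[:,:,::-1]);h=cv2.cvtColor(im,cv2.COLOR_RGB2HSV)
    k=(h[...,1]>150)&(h[...,0]<18)
    q=proj(m,[list(guess)+[.03]])[0];print("guess px",q.round())
    for A,bx,c,mk in blobs(k,400):
        print("amber",A,bx.tolist())
        cn=np.vstack(cv2.findContours(mk,0,2)[0]).reshape(-1,2);cn=cn[(cn[:,1]>2)]
        w=(ray(m,cn,.052)[:,:2]*1000).astype(np.float32);print("  circ",cv2.minEnclosingCircle(w),"fitEllipse",cv2.fitEllipse(cv2.convexHull(w)))
E
python3 - <<'E'
from h import *
go((.556,-.157,.18),14.7);held();cup("w14",(.63,-.138))
E
```

```text
now [ 0.4996 -0.1685  0.1798] yaw 14.9 tilt [-0.001  0.001 -1.   ] q [ 0.64  0.33 -0.44  1.64  0.15  1.2  -1.15] t 21.1 w 2.96 gf 27.7 ft [-0.1  0.3 -0.9]
-> spin 0.2 xyz cm [ 5.75  0.32 -0.02]
held? [(np.int32(183), [340, 60, 25, 32])]
guess px [328.  53.]
amber 5007 [277, 0, 94, 99]
  circ ((627.8055419921875, -134.224853515625), 41.6444091796875) fitEllipse ((627.6865234375, -134.2501678466797), (82.28424835205078, 82.897216796875), 167.07737731933594)
amber 5391 [423, 174, 86, 79]
  circ ((517.7685546875, -318.5403747558594), 49.24516296386719) fitEllipse ((516.5384521484375, -319.68145751953125), (86.1568832397461, 97.89575958251953), 157.72825622558594)
```

Emit:
carry_out --commands '[{"xyz":[3.3,-0.1,0],"spin":0,"hand":2.6},{"xyz":[3.4,0,0],"spin":0,"hand":2.6},{"xyz":[0,0,2],"spin":0,"hand":2.6},{"xyz":[0,0,2],"spin":0,"hand":2.6},{"xyz":[0,0,1],"spin":0,"hand":2.6},{"xyz":[0,0,0],"spin":0,"hand":2.6},{"xyz":[0,0,0],"spin":0,"hand":2.6},{"xyz":[0,0,0],"spin":0,"hand":2.6}]'

```text
t: 22.05
tcp_pos: [0.5648, -0.1526, 0.1316]
tool_rot: [0.0, 0.992, 0.128, 0.001]
ft_force: [0.4, -0.9, -0.7]
grip_width: 0.351
grip_force: 27.7
```

Run:
```python
from h import *
go((.564,-.150,.063),14.9);cup("w15",(.627,-.134))
im=cv2.imread("pics/w15.png");h=cv2.cvtColor(im,cv2.COLOR_BGR2HSV);k=(h[...,1]>150)&(h[...,0]<18)
for r in range(20,240,12): print(r,"".join("#" if v else "." for v in k[r,225:430:3]))
```

```text
now [ 0.5648 -0.1526  0.1316] yaw 14.7 tilt [ 0.002 -0.001 -1.   ] q [ 0.54  0.49 -0.43  1.55  0.22  1.15 -1.25] t 22.1 w 2.98 gf 27.7 ft [ 0.4 -0.9 -0.7]
-> spin -0.2 xyz cm [-0.01 -0.27  6.86]
guess px [321. 129.]
amber 4877 [266, 72, 112, 102]
  circ ((628.0679321289062, -134.4880828857422), 44.035560607910156) fitEllipse ((629.0765380859375, -134.63345336914062), (82.60413360595703, 87.69817352294922), 9.318224906921387)
amber 907 [308, 148, 35, 33]
  circ ((602.784423828125, -143.55136108398438), 18.200716018676758) fitEllipse ((602.3043823242188, -143.79214477539062), (29.022136688232422, 38.41429901123047), 25.36916732788086)
amber 4724 [429, 246, 95, 80]
  circ ((522.227294921875, -314.7353515625), 54.82640075683594) fitEllipse ((524.1876220703125, -316.4857177734375), (75.9903793334961, 109.22908782958984), 156.4290771484375)
20 .....................................................................
32 .....................................................................
44 .....................................................................
56 ...............................
[... 445 characters left out ...]
.......########...................
140 ...............#########...................########..................
152 .................########............##....#####.....................
164 ....................#####...############...##.#......................
176 .......................#....###########..............................
188 .....................................................................
200 .....................................................................
212 .....................................................................
224 .....................................................................
236 .....................................................................
```

Emit:
carry_out --commands '[{"xyz":[0.1,-0.25,1.5],"spin":0,"hand":2.6},{"xyz":[0,0,1.5],"spin":0,"hand":2.6},{"xyz":[0,0,1.2],"spin":0,"hand":2.6},{"xyz":[0,0,1],"spin":0,"hand":2.6},{"xyz":[0,0,0.8],"spin":0,"hand":2.6},{"xyz":[0,0,0.6],"spin":0,"hand":2.6},{"xyz":[0,0,0.2],"spin":0,"hand":2.6},{"xyz":[0,0,0],"spin":0,"hand":2.6},{"xyz":[0,0,0],"spin":0,"hand":2.6}]'

```text
t: 23.0
tcp_pos: [0.5646, -0.1499, 0.0628]
tool_rot: [0.0, 0.992, 0.128, 0.0]
ft_force: [-0.1, -0.3, -1.0]
grip_width: 0.349
grip_force: 27.7
```

Run:
```python
from h import *
go((.564,-.150,.063),14.9);cup("w16",(.628,-.1345))
im=cv2.imread("pics/w16.png");h=cv2.cvtColor(im,cv2.COLOR_BGR2HSV);k=(h[...,1]>150)&(h[...,0]<18)
for r in range(40,240,10): print(r,"".join("#" if v else "." for v in k[r,225:430:3]))
tips()
```

```text
now [ 0.5646 -0.1499  0.0628] yaw 14.7 tilt [ 0.001 -0.    -1.   ] q [ 0.52  0.56 -0.41  1.63  0.25  1.01 -1.28] t 23.0 w 2.96 gf 27.7 ft [-0.1 -0.3 -1. ]
-> spin -0.2 xyz cm [-0.06 -0.01 -0.02]
guess px [325. 135.]
amber 11244 [249, 55, 153, 149]
  circ ((627.924072265625, -134.31675720214844), 41.76160430908203) fitEllipse ((628.1793823242188, -134.0852508544922), (82.42193603515625, 83.20807647705078), 39.700801849365234)
amber 437 [354, 56, 52, 152]
  circ ((632.7709350585938, -150.25717163085938), 40.522884368896484) fitEllipse ((628.3779907226562, -136.80380249023438), (82.83283233642578, 86.26323699951172), 102.5982666015625)
amber 1543 [307, 158, 37, 51]
  circ ((602.629150390625, -141.33331298828125), 16.649206161499023) fitEllipse ((601.952392578125, -141.23150634765625), (23.863435745239258, 38.34326171875), 103.46704864501953)
amber 5775 [466, 283, 122, 92]
  circ ((529.6892700195312, -310.7481994628906), 60.53202819824219) fitEllipse ((537.0975952148438, -315.01397705078125), (51.21234130859375, 122.95831298828125), 158.55902099609375)
40 ................................
[... 1084 characters left out ...]
....#.#######....############...#######..#................
200 ...................#..##....############...###.##....................
210 ............................#.........##.............................
220 .....................................................................
230 .....................................................................
blob 1051 [295 105  14 125] [302. 170.]
blob 1067 [341 105  14 125] [347. 169.]
0 cols 276.0 368.0 top row 45.0
10 cols 283.0 362.0 top row 57.0
20 cols 288.0 358.0 top row 72.0
30 cols 292.0 354.0 top row 89.0
35 cols 293.0 353.0 top row 98.0
40 cols 295.0 352.0 top row 107.0
45 cols 296.0 351.0 top row 116.0
50 cols 297.0 350.0 top row 125.0
```

Emit:
carry_out --commands '[{"xyz":[0,0,0.15],"spin":0,"hand":2.6},{"xyz":[0,0,0],"spin":0,"hand":2.6},{"xyz":[0,0,0],"spin":0,"hand":3.1},{"xyz":[0,0,0],"spin":0,"hand":3.3},{"xyz":[0,0,0],"spin":0,"hand":3.4},{"xyz":[0,0,0],"spin":0,"hand":3.4},{"xyz":[0,0,0],"spin":0,"hand":3.4},{"xyz":[0,0,-0.5],"spin":0,"hand":3.4},{"xyz":[0,0,-1],"spin":0,"hand":3.4},{"xyz":[0,0,-2],"spin":0,"hand":3.4},{"xyz":[0,0,-3],"spin":0,"hand":3.4},{"xyz":[0,0,-3],"spin":0,"hand":3.5},{"xyz":[0,0,-2.5],"spin":0,"hand":3.5},{"xyz":[0,0,0],"spin":0,"hand":3.5},{"xyz":[0,0,0],"spin":0,"hand":3.5}]'

```text
t: 24.6
tcp_pos: [0.5645, -0.1498, 0.1817]
tool_rot: [0.0, 0.992, 0.128, 0.001]
ft_force: [0.1, -0.3, -1.3]
grip_width: 0.409
grip_force: 5.9
```

Run:
```python
from h import *
go((.610,-.0155,.12),88);cup("w17",(.628,-.1345));tip3d()
im=cv2.imread("pics/w17.png");h=cv2.cvtColor(im,cv2.COLOR_BGR2HSV);m=camera_model("wrist")
q=proj(m,[[.637,-.131,.025]])[0].astype(int);print(q)
for r in range(q[1]-30,q[1]+30,4): print("  ".join("%3d/%3d"%(h[r,c,1],h[r,c,2]) for c in range(q[0]-28,q[0]+32,5)))
```

```text
now [ 0.5645 -0.1498  0.1817] yaw 14.8 tilt [ 0.002 -0.001 -1.   ] q [ 0.54  0.45 -0.44  1.48  0.19  1.25 -1.24] t 24.6 w 3.48 gf 5.9 ft [ 0.1 -0.3 -1.3]
-> spin -73.2 xyz cm [13.59  4.07  6.17]
guess px [325. 126.]
amber 2044 [279, 80, 92, 72]
  circ ((628.9306640625, -134.03170776367188), 43.76250076293945) fitEllipse ((629.583984375, -133.75315856933594), (80.85533142089844, 87.3473129272461), 25.324735641479492)
amber 1117 [301, 131, 49, 39]
  circ ((609.9480590820312, -139.40838623046875), 27.643268585205078) fitEllipse ((609.5220947265625, -138.84739685058594), (43.81614685058594, 62.075157165527344), 13.15981388092041)
amber 4089 [418, 228, 79, 73]
  circ ((519.0809936523438, -316.140869140625), 52.03052520751953) fitEllipse ((520.4231567382812, -318.0812683105469), (81.49838256835938, 104.5632095336914), 152.37632751464844)
top 104 mid col 296.5 widths [6, 10, 10, 10, 10, 8, 8, 8, 8, 8]
top 104 mid col 353.0 widths [7, 9, 9, 9, 9, 8, 9, 9, 9, 9]
depth 0.18061972850733873 top of pad in tool [0.084  0.0011 0.0484]
[324 114]
 91/169  103/166  152/158  163/119  160/ 83  174/ 82  
[... 850 characters left out ...]
/181  101/181  103/183  144/163  134/166  141/163    3/176
  3/161   43/106  137/167  138/168  130/110  105/179  103/180  106/180  138/163  142/163  138/164    5/149
  5/160   14/110  136/167  142/165  138/124  112/168  120/163  116/160  137/167  144/161  141/163    2/131
  6/162   61/122  138/165  139/165  140/164  138/164  140/164  138/164  139/162  142/162  141/163    2/119
  5/160  151/137  135/164  141/163  136/167  142/163  138/166  138/165  142/162  141/161  144/161    7/115
  3/160  166/106  140/164  142/163  139/163  142/162  140/162  148/159  139/161  145/162  152/153    7/112
  5/162  171/ 97  143/157  139/163  141/161  142/163  142/163  149/159  139/161  145/160  175/118    7/111
```

The lump sits in the near cup and the cup has not moved. Now the second lump.

Emit:
carry_out --commands '[{"xyz":[0,0,0],"spin":-8.1,"hand":3.5},{"xyz":[0,0,0],"spin":-8.1,"hand":3.5},{"xyz":[0,0,0],"spin":-8.1,"hand":3.5},{"xyz":[0,0,0],"spin":-8.1,"hand":3.5},{"xyz":[0,0,0],"spin":-8.1,"hand":3.5},{"xyz":[0,0,0],"spin":-8.1,"hand":3.5},{"xyz":[0,0,0],"spin":-8.1,"hand":3.5},{"xyz":[0,0,0],"spin":-8.1,"hand":3.5},{"xyz":[0,0,0],"spin":-8.4,"hand":3.5},{"xyz":[3.4,1,0],"spin":0,"hand":3.5},{"xyz":[3.4,1,0],"spin":0,"hand":3.5},{"xyz":[3.4,1,1],"spin":0,"hand":3.5},{"xyz":[3.4,1,2],"spin":0,"hand":3.5},{"xyz":[0,0,2],"spin":0,"hand":3.5},{"xyz":[0,0,1.2],"spin":0,"hand":3.5},{"xyz":[0,0,0],"spin":0,"hand":3.5},{"xyz":[0,0,0],"spin":0,"hand":3.5},{"xyz":[0,0,0],"spin":0,"hand":3.5},{"xyz":[0,0,0],"spin":0,"hand":3.5}]'

```text
t: 26.6
tcp_pos: [0.6098, -0.0161, 0.12]
tool_rot: [0.001, 0.72, 0.694, 0.001]
ft_force: [0.1, 0.4, -0.9]
grip_width: 0.41
grip_force: 5.9
```

Run:
```python
from h import *
lumps("w18");go((.6105,-.0152,.061),88)
P,R,_=tool();print("tip now",(P+R.apply([.076,.0007,.042])).round(4))
```

```text
blob 620 [353  80  32  31] all ((650.3290405273438, 72.52581787109375), (19.614601135253906, 19.787878036499023), 62.632469177246094) | bright 550 ((651.1310424804688, 72.75387573242188), (18.47209930419922, 18.572965621948242), 62.63247299194336) mean [651.2  72.9] thr 146.0
blob 535 [312 101  23  24] all ((612.6799926757812, 60.322444915771484), (18.187091827392578, 18.258207321166992), 87.87408447265625) | bright 467 ((612.3660888671875, 60.73790740966797), (17.379064559936523, 17.256084442138672), 87.8772964477539) mean [612.7  61.2] thr 171.0
now [ 0.6096 -0.0159  0.1198] yaw 87.9 tilt [ 0.002 -0.    -1.   ] q [ 0.45  0.61 -0.69  1.48  0.4   1.19 -0.34] t 26.6 w 3.49 gf 5.9 ft [ 0.5 -0.1 -0.9]
-> spin -0.1 xyz cm [0.08 0.08 5.88]
tip now [0.6132 0.06   0.0778]
```

Emit:
carry_out --commands '[{"xyz":[0.05,0,1.5],"spin":0,"hand":3.5},{"xyz":[0,0,1.5],"spin":0,"hand":3.5},{"xyz":[0,0,1.2],"spin":0,"hand":3.5},{"xyz":[0,0,0.9],"spin":0,"hand":3.5},{"xyz":[0,0,0.5],"spin":0,"hand":3.5},{"xyz":[0,0,0.3],"spin":0,"hand":3.5},{"xyz":[0,0,0],"spin":0,"hand":3.5},{"xyz":[0,0,0],"spin":0,"hand":3.5},{"xyz":[0,0,0],"spin":0,"hand":3.5}]'

```text
t: 27.55
tcp_pos: [0.6096, -0.0148, 0.0605]
tool_rot: [0.0, 0.72, 0.694, 0.0]
ft_force: [0.1, -0.3, -1.0]
grip_width: 0.41
grip_force: 5.9
```

Run:
```python
from h import *
lumps("w19");go((.6105,-.0152,.061),88)
```

```text
blob 1185 [362  70  45  43] all ((649.9616088867188, 72.49472045898438), (20.444908142089844, 20.706655502319336), 62.52827835083008) | bright 1016 ((651.1680908203125, 72.82054901123047), (18.79922103881836, 18.801166534423828), 62.09601593017578) mean [651.1  73. ] thr 132.0
blob 969 [308  99  31  32] all ((612.5234375, 60.539512634277344), (18.426288604736328, 18.688594818115234), 87.95909881591797) | bright 819 ((612.5985107421875, 60.85779571533203), (16.627092361450195, 17.335390090942383), 87.96219635009766) mean [612.6  61.1] thr 167.0
now [ 0.6095 -0.0148  0.0604] yaw 87.9 tilt [ 0.001 -0.    -1.   ] q [ 0.43  0.67 -0.66  1.54  0.44  1.08 -0.37] t 27.6 w 3.48 gf 5.9 ft [-0.7 -0.2 -0.8]
-> spin -0.1 xyz cm [-0.03  0.1  -0.06]
```

Emit:
carry_out --commands '[{"xyz":[0,0,0],"spin":0,"hand":3.2},{"xyz":[0,0,0],"spin":0,"hand":3.0},{"xyz":[0,0,0],"spin":0,"hand":2.8},{"xyz":[0,0,0],"spin":0,"hand":2.6},{"xyz":[0,0,0],"spin":0,"hand":2.6},{"xyz":[0,0,0],"spin":0,"hand":2.6},{"xyz":[0,0,0],"spin":0,"hand":2.6},{"xyz":[0,0,-0.5],"spin":0,"hand":2.6},{"xyz":[0,0,-1],"spin":0,"hand":2.6},{"xyz":[0,0,-2],"spin":0,"hand":2.6},{"xyz":[0,0,-3],"spin":0,"hand":2.6},{"xyz":[0,0,-3],"spin":0,"hand":2.6},{"xyz":[0,0,-2.5],"spin":0,"hand":2.6},{"xyz":[0,0,0],"spin":0,"hand":2.6}]'

```text
t: 29.0
tcp_pos: [0.612, -0.0139, 0.1851]
tool_rot: [0.003, 0.72, 0.694, 0.004]
ft_force: [0.0, 0.1, -0.8]
grip_width: 0.344
grip_force: 27.7
```

Run:
```python
from h import *
go((.40,-.34,.18),10);lumps("w20")
```

```text
now [ 0.612  -0.0139  0.1851] yaw 88.0 tilt [ 0.01   0.001 -1.   ] q [ 0.45  0.55 -0.71  1.39  0.37  1.32 -0.31] t 29.0 w 2.92 gf 27.7 ft [ 0.   0.1 -0.8]
-> spin 78.0 xyz cm [-26.54  28.44   0.51]
blob 338 [346  90  23  24] all ((650.5362548828125, 72.58039855957031), (19.549577713012695, 19.136459350585938), 62.81061935424805) | bright 309 ((651.3856811523438, 72.95831298828125), (18.271671295166016, 17.783021926879883), 62.120155334472656) mean [651.8  73. ] thr 158.0
blob 998 [309  99  32  32] all ((617.2490234375, 60.54657745361328), (31.397974014282227, 32.99552917480469), 88.00189208984375) | bright 884 ((617.4518432617188, 61.05950164794922), (30.356924057006836, 30.49290657043457), 88.00516510009766) mean [617.9  61.5] thr 166.0
```

Held, with the third lump still in the bowl. On to the second amber cup.

Emit:
carry_out --commands '[{"xyz":[0,0,0],"spin":8,"hand":2.6},{"xyz":[0,0,0],"spin":8,"hand":2.6},{"xyz":[0,0,0],"spin":8,"hand":2.6},{"xyz":[0,0,0],"spin":8,"hand":2.6},{"xyz":[0,0,0],"spin":8,"hand":2.6},{"xyz":[0,0,0],"spin":8,"hand":2.6},{"xyz":[-2,0.9,0],"spin":0,"hand":2.6},{"xyz":[-4.2,1.8,0],"spin":0,"hand":2.6},{"xyz":[-4.2,1.8,0],"spin":0,"hand":2.6},{"xyz":[-4.2,1.8,0],"spin":0,"hand":2.6},{"xyz":[-4.2,1.8,0],"spin":0,"hand":2.6},{"xyz":[-4.2,1.8,0],"spin":0,"hand":2.6},{"xyz":[-4.2,1.8,0],"spin":0,"hand":2.6},{"xyz":[-4.2,1.8,0],"spin":0,"hand":2.6},{"xyz":[-4.2,1.8,0],"spin":0,"hand":2.6},{"xyz":[-4,1.8,0],"spin":0,"hand":2.6},{"xyz":[0,0,0],"spin":0,"hand":2.6},{"xyz":[0,0,0],"spin":0,"hand":2.6},{"xyz":[0,0,0],"spin":0,"hand":2.6},{"xyz":[0,0,0],"spin":0,"hand":2.6}]'

```text
t: 31.05
tcp_pos: [0.4164, -0.398, 0.1794]
tool_rot: [-0.001, 0.939, 0.343, 0.0]
ft_force: [0.1, 0.9, -1.1]
grip_width: 0.344
grip_force: 27.7
```

Run:
```python
from h import *
cup("w21",(.515,-.319))
y=np.radians(40);c=np.array([.515,-.319]);go((*(c-.065*np.array([np.cos(y),np.sin(y)])),.13),40)
```

```text
guess px [327.  61.]
amber 4542 [285, 9, 92, 95]
  circ ((514.6049194335938, -323.4543151855469), 41.59012222290039) fitEllipse ((514.859130859375, -323.235107421875), (81.22136688232422, 82.97246551513672), 42.2349739074707)
now [ 0.4163 -0.3983  0.1796] yaw 40.1 tilt [ 0.     0.001 -1.   ] q [ 1.03  0.43 -0.42  1.51  0.18  1.24 -0.28] t 31.1 w 2.94 gf 27.7 ft [ 0.7  0.4 -1.1]
-> spin 0.1 xyz cm [6.16 0.27 4.96]
```

Emit:
carry_out --commands '[{"xyz":[3,0.3,0],"spin":0,"hand":2.6},{"xyz":[2.9,0.2,0],"spin":0,"hand":2.6},{"xyz":[0,0,2],"spin":0,"hand":2.6},{"xyz":[0,0,2],"spin":0,"hand":2.6},{"xyz":[0,0,0.8],"spin":0,"hand":2.6},{"xyz":[0,0,0],"spin":0,"hand":2.6},{"xyz":[0,0,0],"spin":0,"hand":2.6},{"xyz":[0,0,0],"spin":0,"hand":2.6}]'

```text
t: 31.9
tcp_pos: [0.4644, -0.3667, 0.1331]
tool_rot: [0.001, 0.94, 0.341, 0.001]
ft_force: [0.4, -0.1, -0.7]
grip_width: 0.346
grip_force: 27.7
```

Run:
```python
from h import *
cup("w22",(.515,-.3233));go((.4647,-.3646,.0615),40)
P,R,_=tool();print("tip",(P+R.apply([.076,.0007,.042])).round(4))
```

```text
guess px [322. 126.]
amber 4890 [267, 71, 111, 102]
  circ ((514.9144287109375, -323.6153869628906), 43.94529724121094) fitEllipse ((515.46337890625, -323.70733642578125), (82.63182830810547, 88.53483581542969), 30.30775260925293)
amber 899 [308, 147, 35, 32]
  circ ((495.53192138671875, -342.2692565917969), 18.00033950805664) fitEllipse ((495.1525573730469, -342.5962829589844), (30.667598724365234, 36.228790283203125), 52.20951461791992)
now [ 0.4644 -0.3667  0.1331] yaw 39.9 tilt [ 0.002 -0.002 -1.   ] q [ 0.93  0.5  -0.42  1.53  0.22  1.16 -0.4 ] t 31.9 w 2.92 gf 27.7 ft [-0.1 -0.5 -0.7]
-> spin -0.1 xyz cm [ 0.16 -0.14  7.16]
tip [ 0.5232 -0.3185  0.0911]
```

Emit:
carry_out --commands '[{"xyz":[0.1,-0.15,1.5],"spin":0,"hand":2.6},{"xyz":[0,0,1.5],"spin":0,"hand":2.6},{"xyz":[0,0,1.4],"spin":0,"hand":2.6},{"xyz":[0,0,1.1],"spin":0,"hand":2.6},{"xyz":[0,0,0.8],"spin":0,"hand":2.6},{"xyz":[0,0,0.5],"spin":0,"hand":2.6},{"xyz":[0,0,0.3],"spin":0,"hand":2.6},{"xyz":[0,0,0],"spin":0,"hand":2.6},{"xyz":[0,0,0],"spin":0,"hand":2.6}]'

```text
t: 32.85
tcp_pos: [0.4639, -0.3646, 0.0613]
tool_rot: [0.0, 0.94, 0.342, 0.0]
ft_force: [0.3, -0.3, -0.8]
grip_width: 0.344
grip_force: 27.7
```

Emit:
carry_out --commands '[{"xyz":[0,0,0],"spin":0,"hand":3.1},{"xyz":[0,0,0],"spin":0,"hand":3.3},{"xyz":[0,0,0],"spin":0,"hand":3.4},{"xyz":[0,0,0],"spin":0,"hand":3.4},{"xyz":[0,0,0],"spin":0,"hand":3.4},{"xyz":[0,0,-0.5],"spin":0,"hand":3.4},{"xyz":[0,0,-1],"spin":0,"hand":3.4},{"xyz":[0,0,-2],"spin":0,"hand":3.4},{"xyz":[0,0,-3],"spin":0,"hand":3.4},{"xyz":[0,0,-4],"spin":0,"hand":3.5},{"xyz":[0,0,-4],"spin":0,"hand":3.5},{"xyz":[0,0,0],"spin":0,"hand":3.5},{"xyz":[0,0,0],"spin":0,"hand":3.5}]'

```text
t: 34.15
tcp_pos: [0.4643, -0.3647, 0.208]
tool_rot: [0.002, 0.94, 0.342, 0.001]
ft_force: [-0.1, -0.2, -1.6]
grip_width: 0.409
grip_force: 5.9
```

Run:
```python
from h import *
cup("w23",(.515,-.3233));tip3d();go((.45,.28,.2),7)
im=cv2.imread("pics/w23.png");h=cv2.cvtColor(im,cv2.COLOR_BGR2HSV);m=camera_model("wrist")
q=proj(m,[[.523,-.317,.025]])[0].astype(int);print(q)
for r in range(q[1]-20,q[1]+24,5): print("  ".join("%3d/%3d"%(h[r,c,1],h[r,c,2]) for c in range(q[0]-28,q[0]+32,5)))
```

```text
guess px [324. 124.]
amber 2524 [283, 83, 83, 82]
  circ ((515.0216674804688, -323.5594177246094), 43.61491775512695) fitEllipse ((515.5814819335938, -323.29791259765625), (82.63414764404297, 86.96602630615234), 40.826416015625)
top 104 mid col 296.5 widths [6, 10, 10, 10, 10, 8, 8, 8, 8, 8]
top 104 mid col 353.0 widths [7, 9, 9, 9, 9, 8, 8, 8, 9, 8]
depth 0.18051323102590744 top of pad in tool [0.0834 0.0015 0.0483]
now [ 0.4627 -0.364   0.205 ] yaw 39.9 tilt [-0.002  0.001 -1.   ] q [ 0.94  0.44 -0.44  1.43  0.19  1.31 -0.38] t 34.2 w 3.5 gf 5.9 ft [-0.5 -0.  -1.3]
-> spin 32.9 xyz cm [  6.59 -64.07   0.5 ]
[326 113]
161/141  157/ 83  163/ 83  194/ 75  183/ 82  197/ 79  165/ 82  179/ 80  179/ 77  190/ 79  170/105  126/160
168/ 82  189/ 81  160/ 86  187/ 90  170/ 96  183/ 95  183/ 96  163/100  178/ 86  170/ 84  161/ 84  169/116
 72/ 92  183/ 85  176/ 97  147/151  134/168  134/167  134/165  142/162  171/103  172/ 89  183/ 82   63/ 97
  2/154  166/ 95  130/169  133/169  102/185  102/185  102/185  131/164  136/169  168/106  135/ 87    3/161
  3/173  151/142  134/167  133/167  108/182  103/183  101/185  131/162  140/166  139/163   80/ 93    4/177
  3/165  138/165  137/166  138/165  107/179  108/180  105/182  135/159  141/164  138/165   59/ 95    5/168
  2/134  136/163  138/166  137/164  132/157  133/157  129/158  139/162  138/164  143/162   63/ 97    3/160
  4/128  138/164  141/163  139/165  141/165  139/165  137/166  142/162  138/165  141/163  116/ 97    5/158
  6/126  157/145  141/164  140/164  138/165  143/164  139/165  137/164  142/162  140/162  197/101    6/159
```

Both cups now hold a lump. Before returning the tongs, I get the rest's pose precisely from the stored settled wrist view.

Run:
```python
from h import *
import pickle;m,im,s=pickle.load(open("w4.pkl","rb"))
h=cv2.cvtColor(im,cv2.COLOR_RGB2HSV);k=(h[...,1]<45)&(h[...,2]>60);k[:,:250]=0;k[:,400:]=0;k[222:]=0
for A,bx,c,mk in blobs(k,2000):
    print(A,bx)
    L=[];Rr=[]
    for r in list(range(50,180,5)):
        x=np.where(mk[r])[0];L.append((x.min(),r));Rr.append((x.max(),r))
    for e in(L,Rr):
        w=ray(m,e,.005)[:,:2];vx,vy,x0,y0=cv2.fitLine(w.astype(np.float32),cv2.DIST_HUBER,0,.01,.01).ravel();print("edge yaw",np.degrees(np.arctan(vy/vx)),"y at x=.48",y0+(.48-x0)*vy/vx)
    w=ray(m,cv2.findContours(mk,0,2)[0][0].reshape(-1,2),.005)[:,:2]*1000;print(cv2.minAreaRect(w.astype(np.float32)))
    for r in range(195,222,3): x=np.where(mk[r])[0];print(r,len(x) and (x.min(),x.max()),end=" ")
```

```text
19623 [267   0 105 220]
edge yaw 5.3677444 y at x=.48 0.3285142
edge yaw 5.564026 y at x=.48 0.23971076
((477.8118896484375, 284.0858459472656), (209.75599670410156, 92.52626037597656), 5.620724678039551)
195 (np.int64(269), np.int64(353)) 198 (np.int64(269), np.int64(352)) 201 (np.int64(269), np.int64(352)) 204 (np.int64(269), np.int64(351)) 207 (np.int64(269), np.int64(351)) 210 (np.int64(303), np.int64(351)) 213 (np.int64(313), np.int64(349)) 216 (np.int64(316), np.int64(335)) 219 (np.int64(321), np.int64(330))
```

Emit:
carry_out --commands '[{"xyz":[0,0,0],"spin":8.4,"hand":3.5},{"xyz":[0,0,0],"spin":8.4,"hand":3.5},{"xyz":[0,0,0],"spin":8.4,"hand":3.5},{"xyz":[0,0,0],"spin":8.4,"hand":3.5},{"xyz":[0.4,-2.5,0],"spin":0,"hand":3.5},{"xyz":[0.4,-4.6,0],"spin":0,"hand":3.5},{"xyz":[0.4,-4.6,0],"spin":0,"hand":3.5},{"xyz":[0.4,-4.6,0],"spin":0,"hand":3.5},{"xyz":[0.4,-4.6,0],"spin":0,"hand":3.5},{"xyz":[0.4,-4.6,0],"spin":0,"hand":3.5},{"xyz":[0.4,-4.6,0],"spin":0,"hand":3.5},{"xyz":[0.4,-4.6,0],"spin":0,"hand":3.5},{"xyz":[0.4,-4.6,0],"spin":0,"hand":3.5},{"xyz":[0.4,-4.6,0],"spin":0,"hand":3.5},{"xyz":[0.4,-4.6,0],"spin":0,"hand":3.5},{"xyz":[0.4,-4.6,0],"spin":0,"hand":3.5},{"xyz":[0.4,-4.6,0],"spin":0,"hand":3.5},{"xyz":[0.4,-4.6,0],"spin":0,"hand":3.5},{"xyz":[0,0,0],"spin":0,"hand":3.5},{"xyz":[0,0,0],"spin":0,"hand":3.5}]'

```text
t: 36.25
tcp_pos: [0.4487, 0.2618, 0.2042]
tool_rot: [0.001, 0.998, 0.057, -0.002]
ft_force: [0.1, -1.3, -0.6]
grip_width: 0.412
grip_force: 5.9
```

Emit:
carry_out --commands '[{"xyz":[0,0,2],"spin":0,"hand":3.5},{"xyz":[0,0,3],"spin":0,"hand":3.5},{"xyz":[0,0,3],"spin":0,"hand":3.5},{"xyz":[0,0,2],"spin":0,"hand":3.5},{"xyz":[0,0,0],"spin":0,"hand":3.5},{"xyz":[0,0,0],"spin":0,"hand":3.5},{"xyz":[0,0,0],"spin":0,"hand":3.5},{"xyz":[0,0,0],"spin":0,"hand":3.5}]'

```text
t: 37.05
tcp_pos: [0.4514, 0.2613, 0.1072]
tool_rot: [-0.0, 0.998, 0.055, 0.001]
ft_force: [0.6, 0.6, -1.8]
grip_width: 0.414
grip_force: 5.9
```

Run:
```python
from h import *
go((.471,.2832,.08),5.5);tips("w24")
```

```text
now [0.4514 0.2613 0.1072] yaw 6.3 tilt [ 0.003  0.001 -1.   ] q [-0.06  0.44 -0.65  1.75  0.3   1.05 -2.28] t 37.0 w 3.52 gf 5.9 ft [ 0.6  0.6 -1.8]
-> spin 0.8 xyz cm [ 2.16 -1.99  2.72]
blob 19869 [244  45 117 185] [304. 136.]
0 cols 277.0 368.0 top row 45.0
10 cols 283.0 363.0 top row 57.0
20 cols 288.0 358.0 top row 72.0
30 cols 292.0 355.0 top row 89.0
35 cols 293.0 353.0 top row 98.0
40 cols 295.0 352.0 top row 107.0
45 cols 296.0 351.0 top row 116.0
50 cols 297.0 350.0 top row 125.0
```

Emit:
carry_out --commands '[{"xyz":[1.1,-1,0],"spin":0.8,"hand":3.5},{"xyz":[1.1,-1,1],"spin":0,"hand":3.5},{"xyz":[0,0,1.7],"spin":0,"hand":3.5},{"xyz":[0,0,0.8],"spin":0,"hand":3.5},{"xyz":[0,0,0.7],"spin":0,"hand":3.5},{"xyz":[0,0,0.7],"spin":0,"hand":3.5},{"xyz":[0,0,0.7],"spin":0,"hand":3.5},{"xyz":[0,0,0.7],"spin":0,"hand":3.5},{"xyz":[0,0,0],"spin":0,"hand":3.5},{"xyz":[0,0,0],"spin":0,"hand":3.5},{"xyz":[0,0,0],"spin":0,"hand":3.5}]'

```text
t: 38.2
tcp_pos: [0.4703, 0.2834, 0.0431]
tool_rot: [-0.0, 0.999, 0.048, 0.0]
ft_force: [0.1, -0.0, -1.0]
grip_width: 0.414
grip_force: 6.0
```

```bash
cat >> h.py <<'E'
def ends(tag):
    "rows/cols of the tips against the far rest/wood, as a coarse dark/light map of the upper middle of the wrist view"
    im=read_camera("wrist");cv2.imwrite(f"pics/{tag}.png",im[:,:,::-1]);h=cv2.cvtColor(im,cv2.COLOR_RGB2HSV)
    for r in range(20,200,7): print("%3d"%r,"".join("w" if a>60 else (str(min(9,b//28))) for a,b in zip(h[r,225:425:3,1].tolist(),h[r,225:425:3,2].tolist())))
E
python3 - <<'E'
from h import *
go((.479,.284,.009),5.5);ends("w25")
E
```

```text
now [0.4703 0.2834 0.0431] yaw 5.5 tilt [ 0.001  0.    -1.   ] q [-0.14  0.57 -0.6   1.74  0.38  0.96 -2.36] t 38.2 w 3.52 gf 6.0 ft [ 0.1 -0.  -1. ]
-> spin 0.0 xyz cm [0.87 0.02 3.41]
 20 wwwwwwwwwwwwwwwwwwwwwwwwwwwwwwwwwwwwwwwwwwwwwwwwwwwwwwwwwwwwwwwwwww
 27 wwwwwwwwwwwwwwwwwwwwwwwwwwwwwwwwwwwwwwwwwwwwwwwwwwwwwwwwwwwwwwwwwww
 34 wwwwwwwwwwwwwwwwwwwwwwwwwwwwwwwwwwwwwwwwwwwwwwwwwwwwwwwwwwwwwwwwwww
 41 wwwwwwwwwwwwwwwwwwwwwwwwwwwwwwwwwwwwwwwwwwwwwwwwwwwwwwwwwwwwwwwwwww
 48 wwwwwwwwwwwwwwwwwwwwwwwwwwwwwwwwwwwwwwwwwwwwwwwwwwwwwwwwwwwwwwwwwww
 55 wwwwwwwwwwwwwwwwwwwwwwwwwwwwwwwwwwwwwwwwwwwwwwwwwwwwwwwwwwwwwwwwwww
 62 wwwwwwwww6666666666666666666666666666666666666666666666666wwwwwwwww
 69 wwwwwwwww6666666666666666666666666666666666666666666666666wwwwwwwww
 76 wwwwwwwww6666666666666666666666666666666666666666666666665wwwwwwwww
 83 wwwwwwwww6666666666665444666666666666666666444666666666665wwwwwwwww
 90 wwwwwwwww566666666666555334666666666666666645556666666666wwwwwwwwww
 97 wwwwwwwww555555555555555334555555555555555545555555555555wwwwwwwwww
104 wwwwwwww56666666666665543356666666666666665455
[... 257 characters left out ...]
666666655444666666666666666635566666666665wwwwwwwwww
139 wwwwwwwwww5666666666665533346666666666666663556666666666wwwwwwwwwww
146 wwwwwwwwww5666666666665545456666666666666663556666666666wwwwwwwwwww
153 wwwwwwwwwww666666666665535445666666666666653556666666665wwwwwwwwwww
160 wwwwwwwwwww666666666665534446666666666666664556666666665wwwwwwwwwww
167 wwwwwwwwwww666666666665536446666666666666664556666666665wwwwwwwwwww
174 wwwwwwwwwww666666666665536444666666666666664556666666665wwwwwwwwwww
181 wwwwwwwwwww56666666666553664466666666666666455666666666wwwwwwwwwwww
188 wwwwwwwwwww56666666666553654456666666666666455666666666wwwwwwwwwwww
195 wwwwwwwwwwww6666666666553665466666665664433455666544433wwwwwwwwwwww
```

The tips now start at row 80, up from 104, so the tongs are flattening on the bar, centred on the rest. I keep lowering.

Emit:
carry_out --commands '[{"xyz":[0,0,0.6],"spin":0,"hand":3.5},{"xyz":[0,0,0.6],"spin":0,"hand":3.5},{"xyz":[0,0,0.6],"spin":0,"hand":3.5},{"xyz":[0.4,0,0.2],"spin":0,"hand":3.5},{"xyz":[0.4,0,0.2],"spin":0,"hand":3.5},{"xyz":[0,0,0.4],"spin":0,"hand":3.5},{"xyz":[0,0,0.4],"spin":0,"hand":3.5},{"xyz":[0,0,0.2],"spin":0,"hand":3.5},{"xyz":[0,0,0],"spin":0,"hand":3.5},{"xyz":[0,0,0],"spin":0,"hand":3.5}]'

```text
t: 39.25
tcp_pos: [0.4779, 0.2839, 0.0107]
tool_rot: [0.0, 0.999, 0.048, -0.0]
ft_force: [-0.6, 0.8, -0.4]
grip_width: 0.41
grip_force: 6.1
```

Run:
```python
from h import *
go((.479,.284,.009),5.5);ends("w26")
```

```text
now [0.4779 0.2839 0.0107] yaw 5.6 tilt [-0. -0. -1.] q [-0.15  0.62 -0.58  1.74  0.42  0.9  -2.38] t 39.2 w 3.49 gf 6.1 ft [-0.6  0.8 -0.4]
-> spin 0.1 xyz cm [0.11 0.   0.17]
 20 wwwwwwwwwwwwwwwwwwwwwwwwwwwwwwwwwwwwwwwwwwwwwwwwwwwwwwwwwwwwwwwwwww
 27 wwwwwwwwwwwwwwwwwwwwwwwwwwwwwwwwwwwwwwwwwwwwwwwwwwwwwwwwwwwwwwwwwww
 34 wwwwwwwwwwwwwwwwwwwwwwwwwwwwwwwwwwwwwwwwwwwwwwwwwwwwwwwwwwwwwwwwwww
 41 wwwwwwwwwwwwwwwwwwwwwwwwwwwwwwwwwwwwwwwwwwwwwwwwwwwwwwwwwwwwwwwwwww
 48 wwwwwwwwwwwwwwwwwwwwwwwwwwwwwwwwwwwwwwwwwwwwwwwwwwwwwwwwwwwwwwwwwww
 55 wwwwwwwwwwwwwwwwwwwwwwwwwwwwwwwwwwwwwwwwwwwwwwwwwwwwwwwwwwwwwwwwwww
 62 wwwwwwwwwwwww55454555345555555555555555555555355545545wwwwwwwwwwwww
 69 www566666666666666555423466666666666666666666255556666666666665wwww
 76 www566666666666666555423566666666666666666664255556666666666665wwww
 83 wwww66666666666666445423346666666666666666663244556666666666665wwww
 90 wwww6666666666666655532335666666666666666666535656666666666666wwwww
 97 wwww5666666666666665543335666666666666666666635556666666666666wwwww
104 wwww566666666666666554334666666666666666666663555666666
[... 248 characters left out ...]
666655523566666666666666666664455566666666666665wwww
139 wwwww55554445555555555333455555554445555555534655555555544455wwwwww
146 wwwww56666666666666555233566666666666666666635556666666666665wwwwww
153 wwwwww6666666666666655333566666666666666666635556666666666665wwwwww
160 wwwwww6666666666666655433356666666666666666535546666666666665wwwwww
167 wwwwww666666666666665553335666666666666666663555666666666666wwwwwww
174 wwwwww566666666666665552336666666666666666663555666666666665wwwwwww
181 wwwwww566666666666665552336666666666666666654556666666666665wwwwwww
188 wwwwwww66666666666666553333666666666666666644556666666666665wwwwwww
195 wwwwwww6666666666666655333466666666666666663455666666666666wwwwwwww
```

Emit:
carry_out --commands '[{"xyz":[0.1,0,0.15],"spin":0,"hand":3.5},{"xyz":[0,0,0.1],"spin":0,"hand":3.5},{"xyz":[0,0,0],"spin":0,"hand":3.5},{"xyz":[0,0,0],"spin":0,"hand":3.8},{"xyz":[0,0,0],"spin":0,"hand":4.1},{"xyz":[0,0,0],"spin":0,"hand":4.4},{"xyz":[0,0,0],"spin":0,"hand":5},{"xyz":[0,0,0],"spin":0,"hand":6.4},{"xyz":[0,0,0],"spin":0,"hand":6.4},{"xyz":[0,0,0],"spin":0,"hand":6.4},{"xyz":[0,0,0],"spin":0,"hand":6.4}]'

```text
t: 40.4
tcp_pos: [0.4791, 0.284, 0.0083]
tool_rot: [0.0, 0.999, 0.048, 0.0]
ft_force: [0.4, 0.6, 0.0]
grip_width: 0.751
grip_force: 0.0
```

Run:
```python
from h import *
go((.479,.284,.009),5.5);ends("w27")
```

```text
now [0.4791 0.284  0.0083] yaw 5.5 tilt [ 0. -0. -1.] q [-0.15  0.62 -0.57  1.74  0.42  0.9  -2.38] t 40.4 w 6.39 gf 0.0 ft [0.4 0.6 0. ]
-> spin 0.0 xyz cm [-0.01  0.   -0.07]
 20 wwwwwwwwwwwwwwwwwwwwwwwwwwwwwwwwwwwwwwwwwwwwwwwwwwwwwwwwwwwwwwwwwww
 27 wwwwwwwwwwwwwwwwwwwwwwwwwwwwwwwwwwwwwwwwwwwwwwwwwwwwwwwwwwwwwwwwwww
 34 wwwwwwwwwwwwwwwwwwwwwwwwwwwwwwwwwwwwwwwwwwwwwwwwwwwwwwwwwwwwwwwwwww
 41 wwwwwwwwwwwwwwwwwwwwwwwwwwwwwwwwwwwwwwwwwwwwwwwwwwwwwwwwwwwwwwwwwww
 48 wwwwwwwwwwwwwwwwwwwwwwwwwwwwwwwwwwwwwwwwwwwwwwwwwwwwwwwwwwwwwwwwwww
 55 wwwwwwwwwwwwwwwwwwwwwwwwwwwwwwwwwwwwwwwwwwwwwwwwwwwwww44wwwwwwwwwww
 62 wwwwwwwww555523wwwwwwwwwwwwwwwwwwwwwwwwwwwwwwwwwwwwww235555wwwwwwww
 69 www666666655532333666666666666666666666666666666666632455566666wwww
 76 www666666655542233666666666666666666666666666666666422555566666wwww
 83 www566666654442233466666666666666666666666666666666323445566666wwww
 90 www566666665653233366666666666666666666666666666666323555666665wwww
 97 wwww66666665652333466666666666666666666666666666666623555666665wwww
104 wwww666666655622334666666666666666666666666666666664245
[... 248 characters left out ...]
3256666666666666666666666666666666662555666666655www
139 www554555555555523455555555555555555555555554555554355455555555wwww
146 wwwww66666666555344356666666666666666666666666666524556666666wwwwww
153 wwwww56666666655423356666666666666666666666666666325556666666wwwwww
160 wwwww56666666655523335666666666666666666666666666325556666665wwwwww
167 wwwwww6666666665533335666666666666666666666666665235566666665wwwwww
174 wwwwww6666666665542336666666666666666666666666663245566666664wwwwww
181 wwwwww666666666555233356666666666666666666666666335556666666wwwwwww
188 wwwwww566666666655243366666666666666666666666665335566666666wwwwwww
195 wwwwww566666666655423366666666666666666666666664245566666665wwwwwww
```

Released, lying symmetric on the rest. I retreat straight up and check.

Emit:
carry_out --commands '[{"xyz":[0,0,-0.5],"spin":0,"hand":6.4},{"xyz":[0,0,-1.5],"spin":0,"hand":6.4},{"xyz":[0,0,-3],"spin":0,"hand":6.4},{"xyz":[0,0,-4],"spin":0,"hand":6.4},{"xyz":[-2,0,-4],"spin":0,"hand":6.4},{"xyz":[-4,0,-2],"spin":0,"hand":6.4},{"xyz":[-1,0,0],"spin":0,"hand":6.4},{"xyz":[0,0,0],"spin":0,"hand":6.4},{"xyz":[0,0,0],"spin":0,"hand":6.4},{"xyz":[0,0,0],"spin":0,"hand":6.4}]'

```text
t: 41.45
tcp_pos: [0.4104, 0.2765, 0.1575]
tool_rot: [0.0, 0.999, 0.047, -0.0]
ft_force: [-0.5, 0.2, -0.6]
grip_width: 0.75
grip_force: 0.0
```

Run:
```python
from h import *
m=camera_model("wrist");go((.479,.284,.15),5.5)
im=read_camera("wrist");cv2.imwrite("pics/w28.png",im[:,:,::-1]);h=cv2.cvtColor(im,cv2.COLOR_RGB2HSV)
for r in range(0,260,8): print("%3d"%r,"".join("w" if a>60 else (str(min(9,b//28))) for a,b in zip(h[r,255:400:2,1].tolist(),h[r,255:400:2,2].tolist())))
print(proj(m,[[.479+.0995*s*np.cos(.096),.284+.0995*s*np.sin(.096),.03] for s in(-1,1)]))
# before/after top picture, outside the arm: what changed
a=cv2.imread("pics/top0.png");b=cv2.cvtColor(read_camera("top"),cv2.COLOR_RGB2BGR);cv2.imwrite("pics/top1.png",b)
d=(cv2.absdiff(a,b).max(2)>50)
for A,bx,c,_ in blobs(cv2.morphologyEx(d.astype(np.uint8),cv2.MORPH_OPEN,np.ones((2,2)))>0,12): print("changed",A,bx.tolist())
```

```text
now [0.4104 0.2765 0.1575] yaw 5.4 tilt [-0.001 -0.001 -1.   ] q [-0.07  0.33 -0.7   1.75  0.23  1.14 -2.31] t 41.5 w 6.37 gf 0.0 ft [-0.5  0.2 -0.6]
-> spin -0.1 xyz cm [ 6.9  -0.09  0.75]
  0 wwwwwwwwwwwwwwwwwwwwwwwwwwwwwwwwwwwwwwwwwwwwwwwwwwwwwwwwwwwwwwwwwwwwwwwww
  8 wwwwwwwwwwwwwwwww5554wwwwwwwwwwwwwwwwwwwwwwwwwwww455wwwwwwwwwwwwwwwwwwwww
 16 wwwwwwwwww566666665534666666666666666666666666665455666666wwwwwwwwwwwwwww
 24 wwwwwwwwwww66666665634466666666666666666666666664554666665wwwwwwwwwwwwwww
 32 wwwwwwwwwww66667666654466666666666666666666666664656666665wwwwwwwwwwwwwww
 40 wwwwwwwwww566666666553566666666666666666666666664646666666wwwwwwwwwwwwwww
 48 wwwwwwwwww566666666565666666666556666666656666655545666665wwwwwwwwwwwwwww
 56 wwwwwwwwwww5666666665534666666666666666666666664656666666wwwwwwwwwwwwwwww
 64 wwwwwwwwwww5666666665644466666666666666666666665646666666wwwwwwwwwwwwwwww
 72 wwwwwwwwwwww666666666553566666666666666666666655546666664wwwwwwwwwwwwwwww
 80 wwwwwwwwwwww666666666564456666666666666666666655466666666wwwwwwwwwwwwwwww
 88 wwwwwwwwwwww666666666655346666666666666666666655
[... 1576 characters left out ...]
www022222
256 20w000wwwwwwwwwwwwwwwwwwwwwwwwwwwwwwwwwwwwwwwwwwwwwwwwwwwwwwwwwww0w0w0222
[[322.98774897 220.80965655]
 [322.41330488   3.99622089]]
changed 54 [335, 157, 8, 9]
changed 60 [325, 167, 8, 8]
changed 16 [239, 186, 5, 5]
changed 48 [259, 195, 4, 16]
changed 17321 [191, 198, 449, 202]
changed 26 [181, 202, 5, 9]
changed 20 [244, 203, 5, 8]
changed 12 [160, 229, 3, 5]
changed 90 [186, 229, 19, 20]
changed 78 [163, 236, 15, 19]
changed 21 [210, 251, 7, 3]
changed 110 [179, 254, 25, 18]
changed 14 [181, 258, 5, 5]
changed 16 [204, 291, 5, 6]
changed 14 [210, 298, 5, 4]
changed 214 [356, 347, 29, 24]
changed 53 [333, 350, 10, 9]
changed 28 [326, 357, 8, 7]
changed 493 [329, 372, 36, 28]
```

Run:
```python
from h import *
a=cv2.imread("pics/scene0.png");b=cv2.cvtColor(read_camera("scene"),cv2.COLOR_RGB2BGR)
d=(cv2.absdiff(a,b).max(2)>40)
for A,bx,c,_ in blobs(cv2.morphologyEx(d.astype(np.uint8),cv2.MORPH_OPEN,np.ones((2,2)))>0,15): print("changed",A,bx.tolist())
# registration of teapot (edges) between start and now
for n,(x,y,w,hh) in dict(teapot=(360,95,45,50),cupA=(280,260,40,40),cupB=(195,278,42,42),bowl=(325,220,48,46),creamer=(408,203,32,36),honey=(360,262,28,34),spoon=(252,210,42,32),tin=(280,320,40,48)).items():
    r=cv2.matchTemplate(b[y-8:y+hh+8,x-8:x+w+8],a[y:y+hh,x:x+w],cv2.TM_CCOEFF_NORMED);_,v,_,l=cv2.minMaxLoc(r);print(n,round(v,3),"shift",(l[0]-8,l[1]-8))
```

```text
changed 84 [62, 0, 10, 11]
changed 2893 [286, 0, 90, 76]
changed 102 [0, 36, 10, 16]
changed 129 [130, 38, 26, 13]
changed 29 [153, 67, 9, 5]
changed 1554 [331, 67, 35, 74]
changed 121 [192, 75, 13, 19]
changed 16 [167, 80, 5, 4]
changed 77 [207, 81, 9, 13]
changed 27 [168, 104, 7, 13]
changed 4069 [59, 157, 129, 149]
changed 26 [180, 157, 7, 7]
changed 122 [193, 161, 28, 8]
changed 2384 [190, 164, 152, 26]
changed 16 [339, 164, 7, 5]
changed 3209 [0, 167, 79, 80]
changed 22 [380, 179, 10, 4]
changed 76 [340, 234, 10, 10]
changed 80 [340, 246, 10, 11]
teapot 0.803 shift (0, 0)
cupA 0.976 shift (0, 0)
cupB 0.979 shift (0, 0)
bowl 0.811 shift (0, 0)
creamer 0.997 shift (0, 0)
honey 0.999 shift (0, 0)
spoon 0.997 shift (0, 0)
tin 0.999 shift (0, 0)
```

Nothing else has moved: every bystander shows zero shift, and only the two lumps and the arm with its shadow differ. I hand the job in.

```bash
python3 -c "
from rig import job;print(job.job_done())"
```

```text
the job is handed in; nothing more can be done
None
```

Job handed in at about 41.5 s: one lump lowered into each amber cup, the third left in the bowl, and the tongs back flat along their rest; on the first try at the tongs a finger pressed on them (about 31 N) and rolled them on the rest, but they fell back flat and the second try held.

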